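# Clamp a loose dowel in the drilling cradle

## Task

Set the loose round dowel up for cross-drilling: lay it in the two V-blocks of the cradle that is screwed to the bench, and slide it along until its end butts against the cradle's end stop. Then swing the toggle clamp's handle fully down, so that the clamp locks with its rubber foot on the dowel, and let go. The dowel rolls at a touch: do not let it roll off the bench. Leave the drill, mallet, try square and sanding block where they are.

Things in the scene. Friction and masses are not known exactly. Their poses are not given: they have to be found in the camera images.
- dowel_center (a point): Centre of the loose plain wooden dowel: a smooth round bar 28 mm in diameter, 260 mm long, 80 to 140 g, at the start lying on the flat bench, free to roll. The point's x axis runs along the dowel; its y and z axes turn as it rolls. Either end may go to the stop.
- cradle: Drilling cradle, fixed to the bench. Origin on the bench below the seated dowel's centre; x across the dowel, away from the clamp's handle; y along the dowel towards the end stop; z up. In this frame, mm: plywood baseboard x -115 to 50, y -150 to 160, 18 thick; on it two V-blocks, an end stop (y 130) and, in the plane y -90, a steel toggle clamp on a riser (x -107 to -30, top z 62).
- seat (a point): Where the dowel's centre belongs: 58 mm above the bench, cradle axes. The dowel lies along y in two hardwood V-blocks, each 60 wide (x), 40 long, at y -110 to -70 and 60 to 100 from here, tops 2 mm below this height, with a 90 degree V 36 mm wide at the top. Between the blocks is free space beside and under the dowel down to the baseboard, 40 mm below, for fingers.
- stop_face (a point): Point on the face of the end stop where the dowel's end butts: 130 mm from the seat along the cradle's y. Hardwood block 60 mm wide, 25 thick, its top 27 mm above this point.
- clamp_foot (a point): Underside of the clamp's rubber foot (14 mm across). Open, the arm stands up and the foot is 30 mm to the handle's side of the seated dowel's axis and 129 mm above the bench, clear of a dowel lowered straight down; the clamp is 27 mm wide along y. Closed, it presses the dowel's top above the V-block at y -90, giving 1 mm against a spring (about 5 N).
- handle_grip (a point): Point in the grip of the clamp's handle. The grip is 14 mm wide (along y), 13 thick, and runs on 22 mm to the free end and 47 mm back. The handle swings in a plane y = -90 of the cradle, on a linkage; it stays where left. This point goes (cradle x, z in mm) from open -105,180 by -120,175, -127,170, -130,163 and -132,153 to locked, down on its stop: -139,111.
- clamp_arm (a joint): Angle of the clamp's holding arm: 0 open (standing up), about 1.37 rad down, level over the dowel. Driven by the handle, which turns 62 deg down meanwhile: from 68 deg above level (open, leaning away from the dowel) to 6 deg above level (locked). It takes about 5 N at the grip; dead centre lies some 7 mm before the stop.
- sanding_block: Bystander: cork sanding block 105 x 60 x 34 mm, origin at the centre of its underside.
- drill: Bystander: cordless drill standing on its battery, 115 x 75 mm at the foot, 200 mm high, origin under its battery.
- mallet: Bystander: joiner's mallet lying on its side, head 115 x 70 x 65 mm with the origin under it, handle 260 mm along its +y.
- try_square: Bystander: try square lying flat, wooden stock 115 mm along x from its origin, steel blade 165 mm along y.

How it is judged:
By the outcome, as a careful person would: the job done as asked, in the order asked, and still so for the second after the job is handed in, with the robot touching nothing.
It also fails if it takes over 58 s, if anything falls off the work surface, if the arm or the gripper's body presses on something with over 40 N, if the wrist force passes 120 N, or if a joint passes its speed limit or range.

## Robot

A 6-joint arm with a two-finger parallel gripper is mounted at the origin on the work surface. World frame = base frame: x ahead of the robot, y to its left, z up, the work surface at z = 0. Lengths are in mm, angles in degrees, forces in N, time in s.
With the tool pointing down it reaches from about 350 to 850 mm from the base axis. Payload 8.1 kg.
Tool frame: the origin (TCP) lies midway between the tips of the shut fingers; the grasp point (between the pads) lies 19 mm behind it; z points along the fingers, y is the direction in which the jaws open and shut (so a half turn about z gives the same grasp; the last joint's range is limited). The gripper opens to 85 mm and grips with 20 to 120 N. Pads are 22 mm wide; open, the fingers measure 114 mm over their backs; the gripper's body (76 mm by 85 mm) begins 54 mm behind the grasp point. The pads swing forward as they close: fully open they stand 13 mm farther back than shut.
Start: joints at [62.831, 7.471, 85.268, -0, 87.261, -4.893], TCP at [227.426, 555.232, 231.292] pointing down, gripper open.
Joint ranges: [-169.43, 169.43], [-51.17, 129.36], [1.28, 143.12], [-76.62, 256.62], [0, 156.53], [-152.29, 152.29]. Speed limits (degrees/s): [136.94, 136.94, 159.86, 180, 180, 180].

## Interface

Orientations are given as [roll, pitch, yaw] about the fixed x, y, z axes, in that order (R = Rz(yaw) Ry(pitch) Rx(roll)).
In Python, from bench import r gives the robot as it stands.
- The arm moves only by the tool carry_out, never from a script. Its argument "increments" is a list of rows, each a list of 3 entries, a list of its own where there are three numbers: the shift along the tool's x, y, z in m, then the turn, a rotation vector about the tool's x, y, z in rad, then the closure, from 0 (fully open) to 1 (shut). A call has 1 to 12 rows; each row shifts and turns the pose as measured when the row begins, along the tool's axes as they then stand; what a row does not reach is not made up. A row lasts 1/10 s, in which the tool goes at most 50 mm and 8.59 degrees, less where a joint would pass 70% of its speed; a pose out of reach is approached as far as the arm can. A call with a gripper value outside its range is refused whole. The fingers move at their own pace and stop on an object; "newtons" is the grip in N (left out, the last holds). Time passes only in rows, so rows that do not move let the fingers close. It gives the time, the measured TCP pose, the force and the opening at its end, in the units of the state.
- r.sense(): the state, without advancing time (a new reading comes with each control period).
- r.snapshot(name): name is "scene" or "top" or "wrist"; returns a dict with "image" (480x640x3 uint8, blue, green, red), "vertical_fov" (degrees; the focal length in pixels is half the picture's height over the tangent of half this angle, whatever the lens; pixels are square), "cx", "cy" (the principal point, pixels), "rvec" (rotation vector, rad) and "tvec" (3), from world to camera coordinates, as OpenCV has them. Camera axes: x right, y down, z forward; pixel columns grow to the right and rows downward; lengths in mm; the calibration is good to about 2 mm. A picture is of the moment at which its call begins. There is no depth.
- r.hand_in(): hands the job in, once; it reports no verdict.
The state is a dict: "time": time; "joint_pos": joint angles; "qd": joint speeds; "joint_efforts": joint torques, N m; "tool_pos": TCP position; "tcp_rot": TCP orientation; "ft_force": force on the tool from outside, world axes, zero at the start; "wrist_torque": the same for the moment, N m; "finger_gap": finger opening in mm.
Only numpy, scipy, OpenCV 4.12 (cv2) and the standard library are available. Lean on these libraries where they do the work, as an engineer would, in place of code of your own. Each camera call takes 0.05 s, during which the arm holds its last target.

## Working session

There is one attempt and no reset: what is moved stays moved. The work goes in short steps, Python scripts to look and compute and a tool call to move; the robot and the scene stay as the last step left them, time stands still between calls to the robot, and variables do not carry over. Pictures are saved under pics/ and viewed, and the job is handed in when it is done.

Besides the shell and the picture viewer there is one more tool, called in YAML: its name, and indented under it one key for each argument. carry_out: Moves the arm, as the interface text tells. Its arguments: {"type":"object","properties":{"increments":{"type":"array"},"newtons":{"type":"number"}},"required":["increments"]}

```bash
mkdir -p pics; ls; cat > h.py <<'E'
import numpy as np, cv2
from bench import r
def snap(n,f):
    s=r.snapshot(n); cv2.imwrite('pics/'+f+'.png',s['image'])
    np.savez('pics/'+f+'.npz',**{k:np.array(v) for k,v in s.items()}); return s
def load(f): return dict(np.load('pics/'+f+'.npz'))
def K(s):
    f=240/np.tan(np.radians(float(s['vertical_fov']))/2); return f
def ray(s,u,v):
    f=K(s);R,_=cv2.Rodrigues(np.array(s['rvec'],float).ravel()); t=np.array(s['tvec'],float).ravel()
    d=R.T@np.array([(u-float(s['cx']))/f,(v-float(s['cy']))/f,1]); return -R.T@t,d
def onz(s,u,v,z):
    o,d=ray(s,u,v); return o+d*(z-o[2])/d[2]
def proj(s,P):
    R,_=cv2.Rodrigues(np.array(s['rvec'],float).ravel());c=R@np.array(P,float)+np.array(s['tvec'],float).ravel()
    f=K(s); return np.array([f*c[0]/c[2]+float(s['cx']),f*c[1]/c[2]+float(s['cy'])])
def tri(*l):
    A=np.zeros((3,3));b=np.zeros(3)
    for s,u,v in l:
        o,d=ray(s,u,v);d/=np.linalg.norm(d);M=np.eye(3)-np.outer(d,d);A+=M;b+=M@o
    return np.linalg.solve(A,b)
E
python3 - <<'E'
from h import *
for n in("scene","top","wrist"):
    s=snap(n,n+'0'); print(n,s['vertical_fov'],s['cx'],s['cy'],ray(s,s['cx'],s['cy']))
print(r.sense())
E
```

```text
pics
scene 54.606499306463164 316.4881691884457 238.1357344337911 (array([1212.76233673, -356.08917153,  896.66218139]), array([-0.56076051,  0.45009508, -0.69495472]))
top 49.30287828428516 325.5105601122797 236.96318763972405 (array([ 431.27653551,  115.1424929 , 1279.56315148]), array([ 0.17646478,  0.02272553, -0.98404458]))
wrist 63.19265813724825 322.2727221123218 242.20190678826359 (array([156.50438004, 583.6418385 , 372.61065383]), array([ 0.27787489, -0.11526618, -0.9536767 ]))
{'time': 0.15, 'joint_pos': array([ 6.28295210e+01,  7.50787933e+00,  8.53148196e+01,  5.62708699e-04,
        8.72608257e+01, -4.89286944e+00]), 'qd': array([ 0.0138719 , -0.21280199, -0.09709868,  0.0965309 ,  0.04115241,
        0.05101039]), 'joint_efforts': array([ 1.05472795e-03, -5.70067835e+01, -5.01156092e+01, -1.82355902e-04,
        9.86054074e-03,  3.59946995e-06]), 'tool_pos': array([227.23893828, 554.85135233, 230.45835634]), 'tcp_rot': array([-1.79916828e+02, -7.68403276e-03,  1.57722358e+02]), 'ft_force': array([ 1.0886808 , -0.38240119,  0.15632069]), 'wrist_torque': array([-0.02479487, -0.03156119, -0.02631135]), 'finger_gap': 85.56522832847938}
```

View pics/scene0.png

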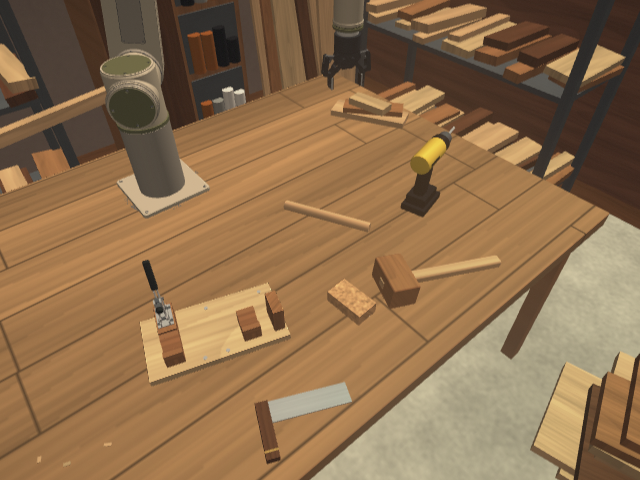

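View pics/top0.png

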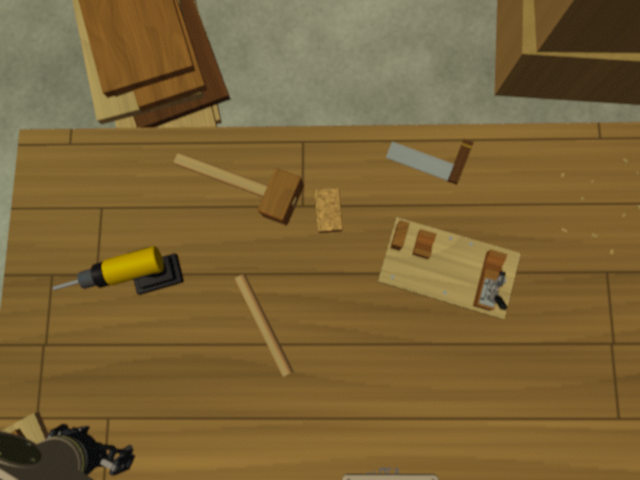

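View pics/wrist0.png

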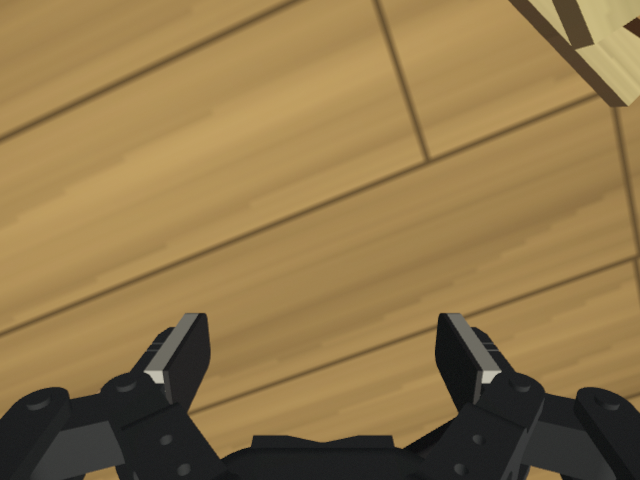

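The scene view shows the dowel at (285-370, 205-228), the cradle at (140-290, 285-380) and the clamp standing at (150-165, 260-325). In the top view the dowel runs from (240,277) to (288,375), and the cradle spans (380-520, 218-318). I'll enlarge both for measurement.

```bash
python3 - <<'E'
from h import *
t=load('top0')['image'];s=load('scene0')['image']
cv2.imwrite('pics/c1.png',cv2.resize(t[205:330,370:530],None,fx=5,fy=4.7999,interpolation=cv2.INTER_CUBIC)[:600])
cv2.imwrite('pics/c1.png',cv2.resize(t[208:328,370:530],None,fx=5,fy=5,interpolation=cv2.INTER_CUBIC))
cv2.imwrite('pics/c2.png',cv2.resize(s[255:385,130:300],None,fx=4.5,fy=4.5,interpolation=cv2.INTER_CUBIC))
cv2.imwrite('pics/c3.png',cv2.resize(t[265:385,225:305],None,fx=5,fy=5,interpolation=cv2.INTER_CUBIC))
E
```

```text
(no output)
```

View pics/c1.png

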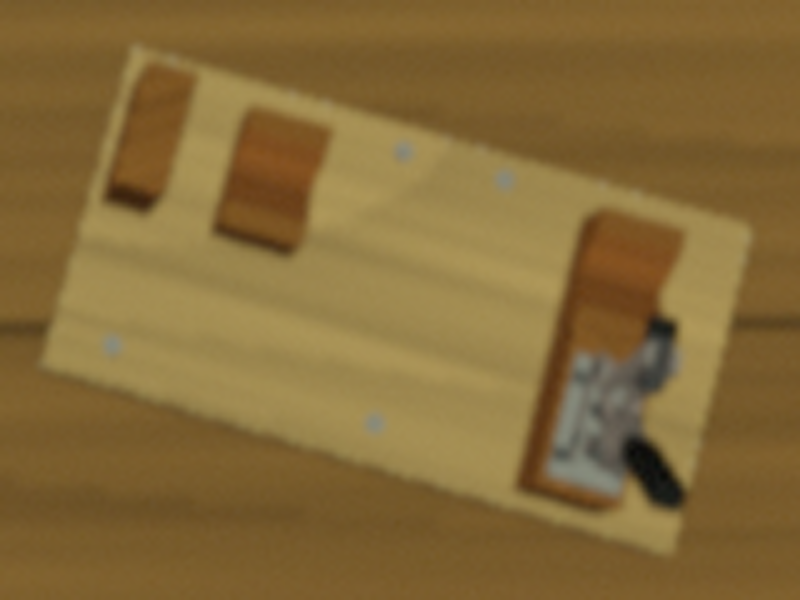

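View pics/c2.png

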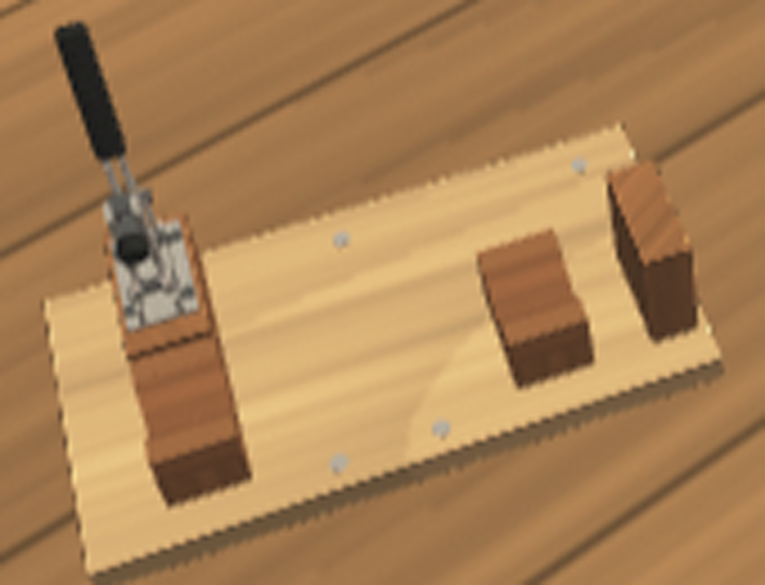

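View pics/c3.png

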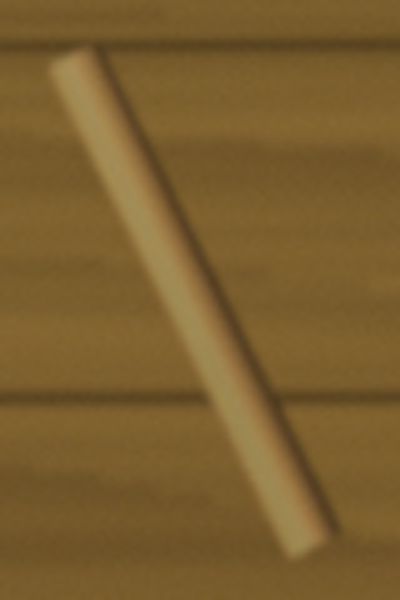

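```bash
python3 - <<'E'
from h import *
s=load('scene0');t=load('top0')
f=lambda u,v,k,ox,oy:((u+.5)/k-.5+ox,(v+.5)/k-.5+oy)
model=np.array([[50,160],[50,-150],[-115,-150],[-115,160]],float)
T=np.array([onz(t,*f(u,v,5,370,208),18)[:2] for u,v in[(133,45),(752,232),(675,555),(42,368)]])
S=np.array([onz(s,*f(u,v,4.5,130,255),18)[:2] for u,v in[(722,362),(92,572),(45,302),(620,125)]])
def fit(P):
    mc=model.mean(0);pc=P.mean(0);A=model-mc;B=P-pc
    th=np.arctan2((A[:,0]*B[:,1]-A[:,1]*B[:,0]).sum(),(A*B).sum())
    R=np.array([[np.cos(th),-np.sin(th)],[np.sin(th),np.cos(th)]]);o=pc-R@mc
    print(np.degrees(th),o,(P-(A@R.T+pc)).round(1).tolist())
fit(T);fit(S);fit((S+T)/2)
cv2.imwrite('pics/c4.png',cv2.resize(s['image'][190:240,275:380],None,fx=7,fy=7,interpolation=cv2.INTER_CUBIC))
for P in[(73,57),(312,547)]: print(onz(t,*f(*P,5,225,265),14))
# width profile across mid
im=t['image']
a=np.array(f(73,57,5,225,265));b=np.array(f(312,547,5,225,265));d=(b-a)/np.linalg.norm(b-a);n=np.array([-d[1],d[0]])
g=im.astype(np.float32)
for m in(.25,.5,.75):
    acc=[]
    for o in np.arange(-12,12.1,1):
        q=[a+(m*(b-a))+d*k+n*o for k in range(-12,13)]
        acc.append(np.mean([cv2.getRectSubPix(g,(1,1),tuple(map(float,x)))[0,0,1:] for x in q],0).round().astype(int).tolist())
    print(acc)
E
```

```text
-17.18821859136532 [ 611.22730545 -168.4885629 ] [[1.0, 0.6], [-2.1, 1.0], [1.4, -1.2], [-0.3, -0.3]]
-17.2582845274213 [ 611.66027859 -166.28445983] [[0.8, -1.6], [-0.3, 2.5], [0.5, 0.2], [-1.1, -1.0]]
-17.22315850606576 [ 611.44382093 -167.38646605] [[0.9, -0.5], [-1.2, 1.7], [1.0, -0.5], [-0.7, -0.7]]
[563.01689935 354.93835269  14.        ]
[331.26724743 235.81783567  14.        ]
[[93, 122], [93, 122], [93, 122], [93, 122], [93, 121], [87, 114], [75, 100], [71, 97], [84, 114], [100, 133], [114, 148], [125, 158], [133, 163], [138, 164], [139, 162], [139, 162], [135, 160], [122, 150], [104, 134], [95, 124], [93, 122], [94, 122], [94, 123], [94, 123], [94, 123]]
[[94, 124], [95, 124], [95, 124], [95, 124], [93, 123], [85, 113], [71, 96], [69, 95], [83, 113], [98, 132], [111, 146], [123, 155], [132, 161], [137, 161], [138, 160], [137, 159], [132, 156], [118, 147], [104, 134], [97, 127], [96, 126], [96, 126], [96, 126], [97, 126], [97, 126]]
[[93, 122], [93, 122], [93, 122], [93, 122], [90, 118], [79, 106], [68, 92], [70, 96], [85, 115], [100, 134], [113, 148], [123, 157], [131, 160], [135, 159], [136, 157], [135, 157], [128, 154], [114, 143], [99, 129], [92, 122], [92, 120], [92, 121], [92, 120], [92, 121], [92, 121]]
```

View pics/c4.png

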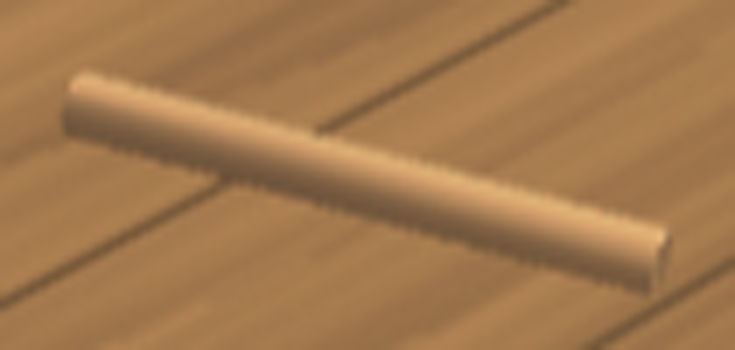

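```bash
cat >> h.py <<'E'
from scipy.spatial.transform import Rotation as Ro
def plan(pos,yaw,n,clo,st=None):
    """rows from the present pose to pos (mm), tool down at yaw, in n even steps"""
    st=st or r.sense(); p0=np.array(st['tool_pos']);R0=Ro.from_euler('xyz',st['tcp_rot'],degrees=True)
    R1=Ro.from_euler('xyz',[180,0,yaw],degrees=True); rv=(R0.inv()*R1).as_rotvec()
    rows=[]
    for k in range(n):
        Rk=R0*Ro.from_rotvec(rv*k/n)
        d=Rk.inv().apply((np.array(pos)-p0)/n)/1000
        rows.append([[float(x) for x in d.round(4)],[float(x) for x in (rv/n).round(4)],clo])
    print(str(rows).replace(' ',''))
def st():
    s=r.sense();print(round(s['time'],2),np.round(s['tool_pos'],1),np.round(s['tcp_rot'],2),'F',np.round(s['ft_force'],1),'M',np.round(s['wrist_torque'],2),'gap',round(s['finger_gap'],1),'J',np.round(s['joint_pos'],0))
O=np.array([611.5,-167.4]);CY=-17.2
def cw(x,y,z):
    c,s_=np.cos(np.radians(CY)),np.sin(np.radians(CY)); return np.array([O[0]+c*x-s_*y,O[1]+s_*x+c*y,z])
def wc(p):
    c,s_=np.cos(np.radians(CY)),np.sin(np.radians(CY)); d=np.array(p[:2])-O; return np.array([c*d[0]+s_*d[1],-s_*d[0]+c*d[1],p[2]])
E
python3 - <<'E'
from h import *
s=load('scene0');f=lambda u,v,k,ox,oy:((u+.5)/k-.5+ox,(v+.5)/k-.5+oy)
for P in((70,103),(660,262)): print(onz(s,*f(*P,7,275,190),14))
plan([447,295,130],27.2,17,0)
E
```

```text
[328.62593963 234.09528342  14.        ]
[559.49080172 356.5657532   14.        ]
[[[-0.0178,-0.0092,0.0059],[-0.0001,0.0001,0.134],0],[[-0.0188,-0.0068,0.0059],[-0.0001,0.0001,0.134],0],[[-0.0196,-0.0042,0.0059],[-0.0001,0.0001,0.134],0],[[-0.02,-0.0016,0.0059],[-0.0001,0.0001,0.134],0],[[-0.02,0.0011,0.0059],[-0.0001,0.0001,0.134],0],[[-0.0197,0.0038,0.0059],[-0.0001,0.0001,0.134],0],[[-0.019,0.0064,0.0059],[-0.0001,0.0001,0.134],0],[[-0.018,0.0089,0.0059],[-0.0001,0.0001,0.134],0],[[-0.0166,0.0112,0.0059],[-0.0001,0.0001,0.134],0],[[-0.015,0.0133,0.0059],[-0.0001,0.0001,0.134],0],[[-0.0131,0.0152,0.0059],[-0.0001,0.0001,0.134],0],[[-0.0109,0.0168,0.0059],[-0.0001,0.0001,0.134],0],[[-0.0086,0.0181,0.0059],[-0.0001,0.0001,0.134],0],[[-0.0061,0.0191,0.0059],[-0.0001,0.0001,0.134],0],[[-0.0035,0.0197,0.0059],[-0.0001,0.0001,0.134],0],[[-0.0008,0.02,0.0059],[-0.0001,0.0001,0.134],0],[[0.0019,0.0199,0.0059],[-0.0001,0.0001,0.134],0]]
```

carry_out:
  increments:
    - [[-0.018,-0.009,0.006],[0,0,0.134],0]
    - [[-0.019,-0.007,0.006],[0,0,0.134],0]
    - [[-0.02,-0.004,0.006],[0,0,0.134],0]
    - [[-0.02,-0.002,0.006],[0,0,0.134],0]
    - [[-0.02,0.001,0.006],[0,0,0.134],0]
    - [[-0.02,0.004,0.006],[0,0,0.134],0]
    - [[-0.019,0.006,0.006],[0,0,0.134],0]
    - [[-0.018,0.009,0.006],[0,0,0.134],0]
    - [[-0.017,0.011,0.006],[0,0,0.134],0]
    - [[-0.015,0.013,0.006],[0,0,0.134],0]
    - [[-0.013,0.015,0.006],[0,0,0.134],0]
    - [[-0.011,0.017,0.006],[0,0,0.134],0]

```text
time: 1.35
tool_pos: [379.6, 359.0, 152.4]
tcp_rot: [-179.9, 0.4, 62.2]
ft_force: [0.2, -1.6, -0.5]
finger_gap: 85.6
```

```bash
python3 - <<'E'
from h import *
st();plan([446,295,130],27.5,6,0)
E
```

```text
1.35 [379.6 359.  152.4] [-179.88    0.37   62.24] F [ 0.2 -1.6 -0.5] M [-0.01  0.02  0.01] gap 85.6 J [ 38.  -1. 103.  -0.  79.  66.]
[[[-0.0043,0.0148,0.0037],[-0.0,0.0012,0.101],0],[[-0.0028,0.0151,0.0037],[-0.0,0.0012,0.101],0],[[-0.0012,0.0153,0.0037],[-0.0,0.0012,0.101],0],[[0.0003,0.0154,0.0037],[-0.0,0.0012,0.101],0],[[0.0019,0.0153,0.0037],[-0.0,0.0012,0.101],0],[[0.0034,0.015,0.0037],[-0.0,0.0012,0.101],0]]
```

carry_out:
  increments:
    - [[-0.004,0.015,0.004],[0,0.001,0.102],0]
    - [[-0.003,0.015,0.004],[0,0.001,0.102],0]
    - [[-0.001,0.015,0.004],[0,0.001,0.102],0]
    - [[0,0.015,0.004],[0,0.001,0.102],0]
    - [[0.002,0.015,0.003],[0,0.001,0.102],0]
    - [[0.003,0.015,0.003],[0,0.001,0.102],0]
    - [[0,0,0],[0,0,0],0]

```text
time: 2.05
tool_pos: [445.7, 288.1, 126.0]
tcp_rot: [179.9, 0.4, 25.3]
ft_force: [-0.2, 0.2, -0.2]
finger_gap: 85.3
```

```bash
python3 - <<'E'
from h import *
st();snap('wrist','w1');plan([446,295,40],27.5,3,0)
E
```

```text
2.05 [445.7 288.1 126. ] [179.92   0.37  25.28] F [-0.2  0.2 -0.2] M [-0.01  0.06 -0.03] gap 85.3 J [ 27.   1. 103.  -0.  76.  92.]
[[[0.0013,-0.0018,0.0287],[0.0003,0.0022,-0.0117],0],[[0.0013,-0.0018,0.0287],[0.0003,0.0022,-0.0117],0],[[0.0012,-0.0017,0.0287],[0.0003,0.0022,-0.0117],0]]
```

View pics/w1.png

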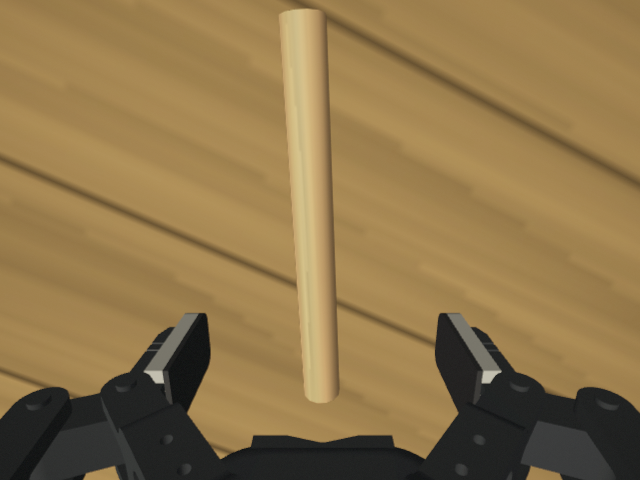

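The wrist view shows the dowel from (303,14) to (321,398) between the open fingers. I'll measure its axis from this view.

```bash
python3 - <<'E'
from h import *
s=load('w1')
# silhouettes: edge pairs -> axis: average tangent planes at z~14
for l,rr,v in((281.5,326.5,30),(303,338.5,380)):
    print(onz(s,(l+rr)/2,v,14))
P=[onz(s,303,12,28),onz(s,303,12,14),onz(s,321,400,14)];print(P)
a=onz(s,304,30,14);b=onz(s,320.7,380,14);print('ang',np.degrees(np.arctan2(*(a-b)[[1,0]])))
E
```

```text
[555.30891061 350.6980223   14.        ]
[341.04866568 238.92223125  14.        ]
[array([560.89777761, 353.16504644,  28.        ]), array([563.46571225, 355.0429041 ,  14.        ]), array([324.23574138, 230.77826534,  14.        ])]
ang 27.541110119096892
```

carry_out:
  increments:
    - [[0.001,-0.002,0.029],[0,0.002,-0.012],0.2]
    - [[0.001,-0.001,0.029],[0,0.002,-0.012],0.4]
    - [[0.001,-0.001,0.028],[0,0.002,-0.012],0.4]
    - [[0,0,0],[0,0,0],0.4]

```text
time: 2.5
tool_pos: [445.7, 296.3, 39.8]
tcp_rot: [-180.0, -0.2, 28.3]
ft_force: [-1.1, -0.4, -0.0]
finger_gap: 51.3
```

```bash
python3 - <<'E'
from h import *
st();plan([446,294.2,4],27.5,3,0)
E
```

```text
2.5 [445.7 296.3  39.8] [-179.97   -0.19   28.25] F [-1.1 -0.4 -0. ] M [-0.01  0.04 -0.01] gap 51.3 J [ 28.   8. 106.   0.  66.  90.]
[[[-0.0003,0.0007,0.0119],[-0.0002,-0.0011,0.0044],0],[[-0.0003,0.0007,0.0119],[-0.0002,-0.0011,0.0044],0],[[-0.0003,0.0007,0.0119],[-0.0002,-0.0011,0.0044],0]]
```

carry_out:
  increments:
    - [[0,0.001,0.012],[0,-0.001,0.004],0.4]
    - [[0,0.001,0.012],[0,-0.001,0.004],0.4]
    - [[0,0.001,0.011],[0,-0.001,0.004],0.4]
    - [[0,0,0],[0,0,0],0.4]

```text
time: 2.9
tool_pos: [448.5, 295.6, 5.8]
tcp_rot: [-180.0, -0.2, 27.7]
ft_force: [-0.5, 0.4, -0.6]
finger_gap: 51.0
```

```bash
python3 - <<'E'
from h import *
st();plan([446,294.2,4],27.5,1,0.4);snap('wrist','w2')
E
```

```text
2.9 [448.5 295.6   5.8] [-179.95   -0.22   27.72] F [-0.5  0.4 -0.6] M [ 0.01  0.02 -0.03] gap 51.0 J [ 28.  11. 106.   0.  62.  90.]
[[[-0.0028,0.0001,0.0017],[-0.0008,-0.0039,0.0038],0.4]]
```

View pics/w2.png

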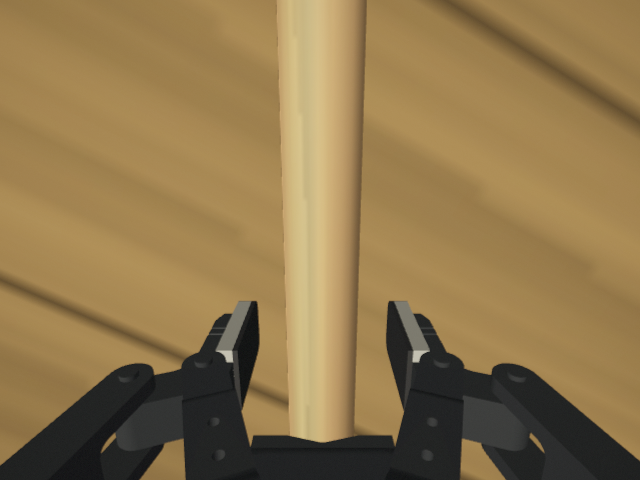

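The dowel (edges at 287 and 357, row 320) is centred between the pads (258 and 388). Closing.

carry_out:
  increments:
    - [[-0.003,0,0.002],[0,-0.004,0.004],0.4]
    - [[0,0,0],[0,0,0],0.7]
    - [[0,0,0],[0,0,0],0.9]
    - [[0,0,0],[0,0,0],0.9]
    - [[0,0,0],[0,0,0],0.9]
    - [[0,0,0],[0,0,0],0.9]
  newtons: 40

```text
time: 3.55
tool_pos: [448.0, 295.2, 7.1]
tcp_rot: [-179.9, -0.3, 27.5]
ft_force: [0.4, -0.8, -1.6]
finger_gap: 26.2
```

```bash
python3 - <<'E'
from h import *
st();p=r.sense()['tool_pos'];plan([446,p[1],250],r.sense()['tcp_rot'][2],6,.9)
E
```

```text
3.55 [448.  295.2   7.1] [-179.95   -0.28   27.46] F [ 0.4 -0.8 -1.6] M [-0.02  0.04  0.02] gap 26.2 J [ 28.  11. 107.   0.  62.  90.]
[[[-0.0001,-0.0002,-0.0405],[-0.0002,-0.0008,0.0],0.9],[[-0.0001,-0.0002,-0.0405],[-0.0002,-0.0008,0.0],0.9],[[-0.0002,-0.0002,-0.0405],[-0.0002,-0.0008,0.0],0.9],[[-0.0002,-0.0002,-0.0405],[-0.0002,-0.0008,0.0],0.9],[[-0.0002,-0.0002,-0.0405],[-0.0002,-0.0008,0.0],0.9],[[-0.0003,-0.0002,-0.0405],[-0.0002,-0.0008,0.0],0.9]]
```

Gap reads 26.2 mm on a 28 mm bar, so the pads may be gripping high. I'll reopen slightly, go 4 mm lower and close again.

carry_out:
  increments:
    - [[0,0,0],[0,0,0],0.5]
    - [[0,0,0],[0,0,0],0.5]
    - [[0,0,0.003],[0,-0.003,0],0.5]
    - [[0,0,0.002],[0,-0.002,0],0.5]
    - [[0,0,0],[0,0,0],0.9]
    - [[0,0,0],[0,0,0],0.9]
    - [[0,0,0],[0,0,0],0.9]
    - [[0,0,0],[0,0,0],0.9]
  newtons: 40

```text
time: 4.35
tool_pos: [448.4, 295.4, 2.1]
tcp_rot: [-179.9, 0.0, 27.5]
ft_force: [-0.9, 0.1, -0.1]
finger_gap: 26.1
```

```bash
python3 - <<'E'
from h import *
st();snap('wrist','w3')
E
```

```text
4.35 [448.4 295.4   2.1] [-1.7995e+02  1.0000e-02  2.7470e+01] F [-0.9  0.1 -0.1] M [-0.05  0.02  0.01] gap 26.1 J [ 28.  12. 106.   0.  62.  90.]
```

View pics/w3.png

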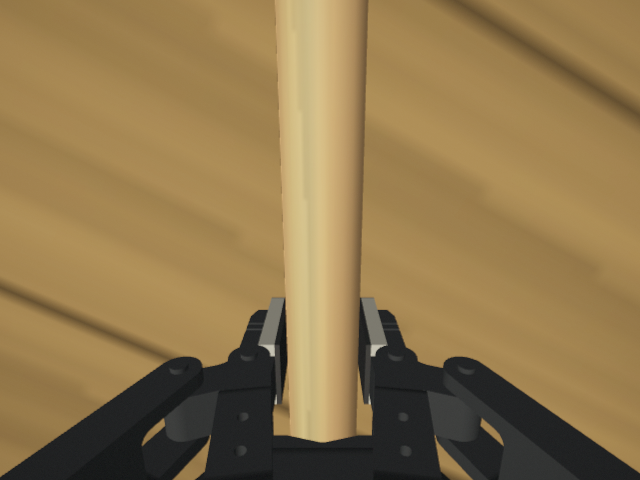

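Grip is good: pads closed on both sides (280 and 365) and the gap is unchanged, so it is pad compliance. Lifting.

carry_out:
  increments:
    - [[0,0,-0.02],[0,0,0],0.9]
    - [[0,0,-0.04],[0,0,0],0.9]
    - [[0,0,-0.045],[0,0,0],0.9]
    - [[0,0,-0.045],[0,0,0],0.9]
    - [[0,0,-0.045],[0,0,0],0.9]
    - [[0,0,-0.045],[0,0,0],0.9]
    - [[0,0,0],[0,0,0],0.9]

```text
time: 5.1
tool_pos: [445.5, 293.6, 246.7]
tcp_rot: [-179.9, 0.5, 27.5]
ft_force: [0.3, 0.5, 0.3]
finger_gap: 26.7
```

```bash
python3 - <<'E'
from h import *
st();print(cw(3,-8,250));plan(cw(3,-8,250),72.8,12,.9)
snap('scene','s1')
E
```

```text
5.1 [445.5 293.6 246.7] [-179.95    0.53   27.46] F [0.3 0.5 0.3] M [ 0.04 -0.04 -0.02] gap 26.7 J [28. -3. 94.  0. 89. 90.]
[ 612.00017069 -175.92935105  250.        ]
[[[-0.0057,0.0411,-0.0003],[-0.0004,0.0007,-0.066],0.9],[[-0.0084,0.0407,-0.0003],[-0.0004,0.0007,-0.066],0.9],[[-0.0111,0.04,-0.0002],[-0.0004,0.0007,-0.066],0.9],[[-0.0137,0.0392,-0.0002],[-0.0004,0.0007,-0.066],0.9],[[-0.0163,0.0382,-0.0002],[-0.0004,0.0007,-0.066],0.9],[[-0.0187,0.0371,-0.0002],[-0.0004,0.0007,-0.066],0.9],[[-0.0211,0.0357,-0.0002],[-0.0004,0.0007,-0.066],0.9],[[-0.0234,0.0343,-0.0002],[-0.0004,0.0007,-0.066],0.9],[[-0.0257,0.0326,-0.0002],[-0.0004,0.0007,-0.066],0.9],[[-0.0277,0.0309,-0.0002],[-0.0004,0.0007,-0.066],0.9],[[-0.0297,0.029,-0.0003],[-0.0004,0.0007,-0.066],0.9],[[-0.0316,0.027,-0.0003],[-0.0004,0.0007,-0.066],0.9]]
```

View pics/s1.png

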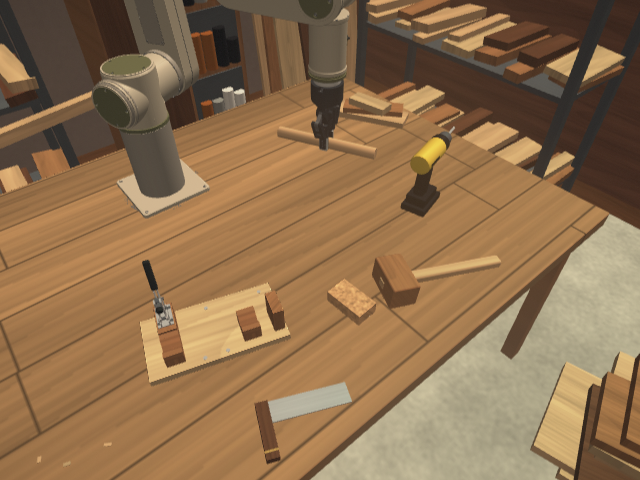

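The dowel hangs level in the gripper at (278-375, 130-155). I'll carry it over the cradle.

carry_out:
  increments:
    - [[-0.004,0.025,0],[0,0.001,-0.05],0.9]
    - [[-0.007,0.038,0],[0,0.001,-0.066],0.9]
    - [[-0.01,0.04,0],[0,0.001,-0.066],0.9]
    - [[-0.013,0.04,0],[0,0.001,-0.066],0.9]
    - [[-0.016,0.038,0],[0,0.001,-0.066],0.9]
    - [[-0.018,0.037,0],[0,0.001,-0.066],0.9]
    - [[-0.021,0.036,0],[0,0.001,-0.066],0.9]
    - [[-0.023,0.034,0],[0,0.001,-0.066],0.9]
    - [[-0.025,0.033,0],[0,0.001,-0.066],0.9]
    - [[-0.026,0.031,0],[0,0.001,-0.066],0.9]
    - [[-0.02,0.02,0],[0,0,-0.05],0.9]
    - [[0,0,0],[0,0,0],0.9]
  newtons: 60

```text
time: 6.35
tool_pos: [585.3, -117.9, 217.4]
tcp_rot: [-178.1, 0.5, 69.2]
ft_force: [-0.0, -0.1, -0.8]
finger_gap: 26.0
```

```bash
python3 - <<'E'
from h import *
st();plan(cw(2,-8,180),72.8,4,.9)
E
```

```text
6.35 [ 585.3 -117.9  217.4] [-178.1     0.47   69.16] F [-0.  -0.1 -0.8] M [-0.01  0.02  0.06] gap 26.0 J [-16.   9.  85.  -0.  88.   5.]
[[[-0.0111,0.0115,0.0091],[-0.0083,0.0018,-0.0159],0.9],[[-0.0113,0.0112,0.0092],[-0.0083,0.0018,-0.0159],0.9],[[-0.0115,0.0109,0.0092],[-0.0083,0.0018,-0.0159],0.9],[[-0.0117,0.0107,0.0093],[-0.0083,0.0018,-0.0159],0.9]]
```

carry_out:
  increments:
    - [[-0.011,0.012,-0.002],[-0.008,0.002,-0.016],0.9]
    - [[-0.011,0.011,-0.002],[-0.008,0.002,-0.016],0.9]
    - [[-0.011,0.011,0],[-0.008,0.002,-0.016],0.9]
    - [[-0.012,0.011,0],[-0.008,0.002,-0.016],0.9]
    - [[0,0,0],[0,0,0],0.9]

```text
time: 6.85
tool_pos: [609.0, -174.1, 209.4]
tcp_rot: [-179.1, -0.2, 72.8]
ft_force: [-0.7, 0.7, -1.6]
finger_gap: 26.1
```

```bash
python3 - <<'E'
from h import *
st();s=r.sense();print(wc(s['tool_pos']));snap('wrist','w4');snap('top','t4');snap('scene','s4');plan(cw(2,-8,130),72.8,3,.9)
E
```

```text
6.85 [ 609.  -174.1  209.4] [-1.7908e+02 -1.7000e-01  7.2760e+01] F [-0.7  0.7 -1.6] M [-0.    0.   -0.02] gap 26.1 J [-21.  14.  80.   0.  87.  -3.]
[ -0.37327468  -7.14241723 209.40594631]
[[[-0.0009,0.0015,0.0267],[-0.0055,-0.0012,0.0001],0.9],[[-0.0009,0.0013,0.0267],[-0.0055,-0.0012,0.0001],0.9],[[-0.0009,0.0012,0.0267],[-0.0055,-0.0012,0.0001],0.9]]
```

View pics/w4.png

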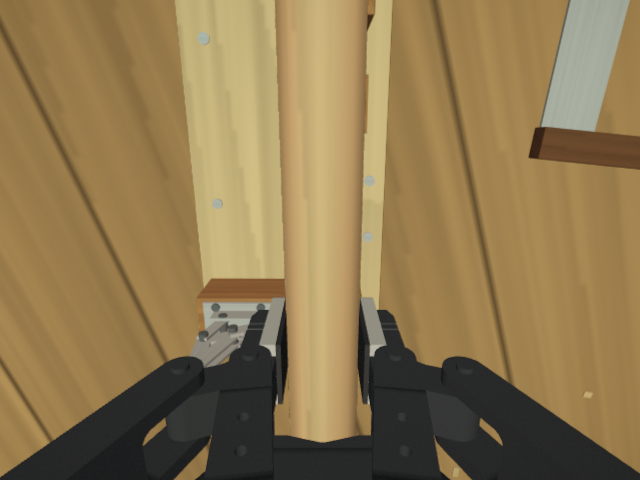

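View pics/s4.png

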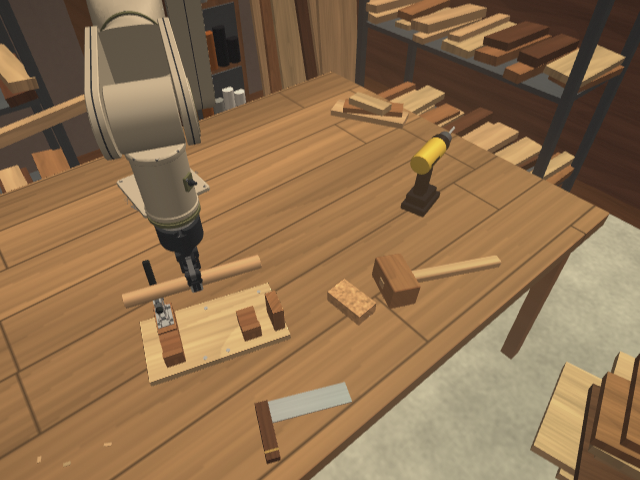

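View pics/t4.png

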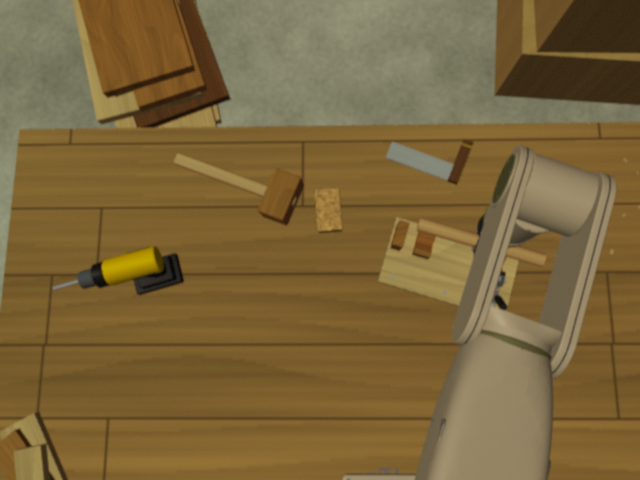

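The dowel hangs over the cradle with its ends at (420,225) and (545,260) in the top view, and its ends at (124,300) and (259,262) in the scene view. Checking the end positions in the cradle frame.

```bash
python3 - <<'E'
from h import *
t=load('t4');s=load('s4')
cv2.imwrite('pics/c5.png',cv2.resize(t['image'][205:275,405:555],None,fx=5,fy=5,interpolation=cv2.INTER_CUBIC))
cv2.imwrite('pics/c6.png',cv2.resize(s['image'][245:315,110:270],None,fx=5,fy=5,interpolation=cv2.INTER_CUBIC))
E
```

```text
(no output)
```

View pics/c5.png

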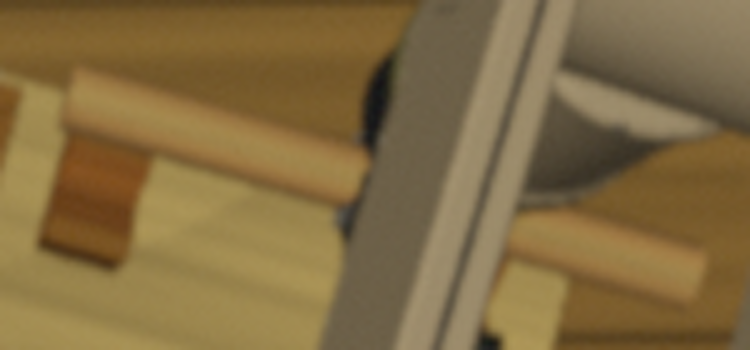

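View pics/c6.png

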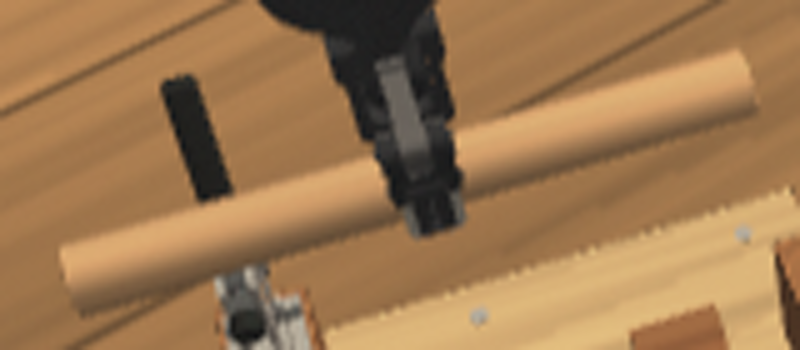

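```bash
python3 - <<'E'
from h import *
t=load('t4');s=load('s4');f=lambda u,v,k,ox,oy:((u+.5)/k-.5+ox,(v+.5)/k-.5+oy)
tL=f(70,98,5,405,205);tR=f(697,277,5,405,205);sL=f(72,280,5,110,245);sR=f(747,80,5,110,245)
for a,b in((tL,sR),(tR,sL)):
    P=tri((t,*a),(s,*b));print(P,wc(P),'top',wc(onz(t,*a,221)),'sc',wc(onz(s,*b,221)))
E
```

```text
[646.46379092 -50.25595458 224.58990816] [ -1.24028432 122.24424628 224.58990816] top [ -0.68473759 120.55575739 221.        ] sc [ -4.24734861 124.26743658 221.        ]
[ 571.09313575 -298.4155267   224.69640494] [ 1.42542826e-01 -1.37104933e+02  2.24696405e+02] top [   0.95127966 -140.54474997  221.        ] sc [  -2.50880233 -135.72727816  221.        ]
```

Centred at cradle (0, -7.5), level. Lowering straight down.

carry_out:
  increments:
    - [[-0.001,0,0.025],[-0.006,-0.001,0],0.9]
    - [[0,0,0.03],[-0.006,-0.001,0],0.9]
    - [[0,0,0.03],[-0.004,-0.001,0],0.9]
    - [[0,0,0],[0,0,0],0.9]

```text
time: 7.4
tool_pos: [608.1, -168.7, 124.0]
tcp_rot: [179.9, -0.1, 72.9]
ft_force: [-1.1, -0.6, -2.6]
finger_gap: 25.8
```

```bash
python3 - <<'E'
from h import *
st();s=r.sense();print(wc(s['tool_pos']));plan(cw(0,-8,65),72.8,3,.9)
E
```

```text
7.4 [ 608.1 -168.7  124. ] [ 1.7988e+02 -7.0000e-02  7.2910e+01] F [-1.1 -0.6 -2.6] M [-0.05  0.01  0.01] gap 25.8 J [-20.  16.  87.   0.  77.  -3.]
[ -2.8672712   -2.22700012 123.98962052]
[[[-0.002,0.0009,0.0197],[0.0007,-0.0004,0.0006],0.9],[[-0.0019,0.0009,0.0197],[0.0007,-0.0004,0.0006],0.9],[[-0.0019,0.0009,0.0197],[0.0007,-0.0004,0.0006],0.9]]
```

carry_out:
  increments:
    - [[-0.007,0.003,0],[0.002,0,-0.002],0.9]
    - [[0,0,0.012],[0,0,0],0.9]
    - [[0,0,0.01],[0,0,0],0.9]
    - [[0,0,0],[0,0,0],0.9]

```text
time: 7.8
tool_pos: [611.2, -176.3, 105.3]
tcp_rot: [179.7, -0.1, 73.1]
ft_force: [-0.7, 0.6, -1.7]
finger_gap: 26.3
```

```bash
python3 - <<'E'
from h import *
st();s=r.sense();print(wc(s['tool_pos']));plan(cw(0,-8,62),72.8,3,.9);snap('scene','s5');snap('wrist','w5')
E
```

```text
7.8 [ 611.2 -176.3  105.3] [ 1.7972e+02 -6.0000e-02  7.3090e+01] F [-0.7  0.6 -1.7] M [ 0.    0.05 -0.  ] gap 26.3 J [-21.  18.  87.   0.  75.  -4.]
[  2.31977     -8.55978041 105.31335962]
[[[0.0002,-0.0008,0.0144],[0.0016,-0.0004,0.0017],0.9],[[0.0002,-0.0008,0.0144],[0.0016,-0.0004,0.0017],0.9],[[0.0002,-0.0008,0.0144],[0.0016,-0.0004,0.0017],0.9]]
```

View pics/w5.png

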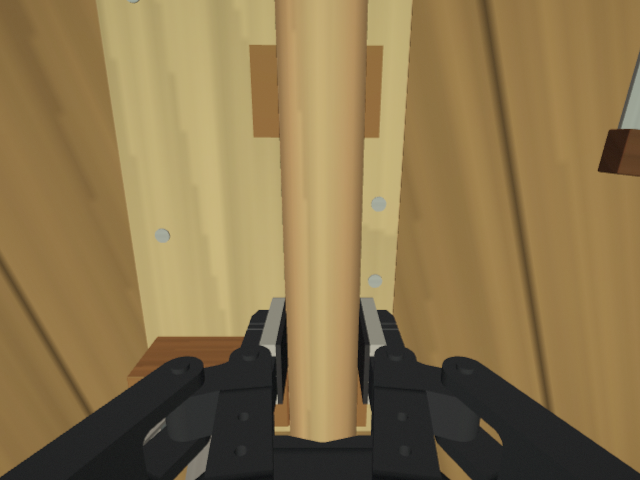

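View pics/s5.png

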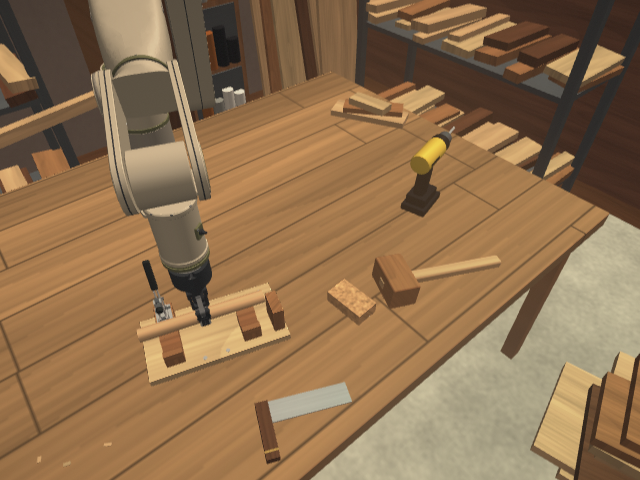

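The wrist view shows the far V-block top from 249 to 382 at row 90, with the dowel at 278-367. I'll use that for the lateral error.

```bash
python3 - <<'E'
from h import *
w=load('w5')
l,rr=onz(w,249.5,60,56),onz(w,382.5,60,56);print(wc(l),wc(rr),wc((l+rr)/2))
l,rr=onz(w,252.5,130,56),onz(w,380,130,56);print(wc(l),wc(rr),wc((l+rr)/2))
for v in(60,130,280): print('dowel',wc(onz(w,{60:322.2,130:322.5,280:322.5}[v],v,117)))
E
```

```text
[-29.69969308  93.35463617  56.        ] [30.25285514 93.73045503 56.        ] [ 0.27658103 93.5425456  56.        ]
[-29.80680736  63.0394205   56.        ] [30.6460751  63.37222053 56.        ] [ 0.41963387 63.20582051 56.        ]
dowel [  2.80934404  85.48390991 117.        ]
dowel [  3.02197265  64.76169434 117.        ]
dowel [  3.32686995  12.21672637 117.        ]
```

carry_out:
  increments:
    - [[0,-0.0025,0.004],[0.004,0,0.005],0.9]
    - [[0,0,0.015],[0,0,0],0.9]
    - [[0,0,0.015],[0,0,0],0.9]
    - [[0,0,0],[0,0,0],0.9]

```text
time: 8.3
tool_pos: [610.2, -176.0, 71.4]
tcp_rot: [179.7, -0.1, 72.8]
ft_force: [-0.1, 0.4, -1.5]
finger_gap: 25.9
```

```bash
python3 - <<'E'
from h import *
st();s=r.sense();print(wc(s['tool_pos']));plan(cw(0,-8,55),72.8,2,.9);plan(cw(0,-8,47),72.8,2,.9)
E
```

```text
8.3 [ 610.2 -176.    71.4] [ 1.7973e+02 -5.0000e-02  7.2770e+01] F [-0.1  0.4 -1.5] M [-0.06  0.06  0.03] gap 25.9 J [-21.  20.  88.   0.  72.  -4.]
[ 1.33287319 -8.58483993 71.37316797]
[[[0.0003,-0.0007,0.0082],[0.0023,-0.0005,-0.0002],0.9],[[0.0003,-0.0007,0.0082],[0.0023,-0.0005,-0.0002],0.9]]
[[[0.0003,-0.0007,0.0122],[0.0023,-0.0005,-0.0002],0.9],[[0.0003,-0.0007,0.0122],[0.0023,-0.0005,-0.0002],0.9]]
```

carry_out:
  increments:
    - [[0,-0.0015,0.008],[0.003,0,0],0.9]
    - [[0,0,0.008],[0.002,0,0],0.9]
    - [[0,0,0.003],[0,0,0],0.9]
    - [[0,0,0.002],[0,0,0],0.9]
    - [[0,0,0],[0,0,0],0.9]

```text
time: 8.8
tool_pos: [608.0, -175.2, 47.2]
tcp_rot: [-179.8, -0.1, 72.8]
ft_force: [-0.9, -0.3, -0.6]
finger_gap: 26.0
```

```bash
python3 - <<'E'
from h import *
st();s=r.sense();print(wc(s['tool_pos']))
E
```

```text
8.8 [ 608.  -175.2   47.2] [-1.7983e+02 -6.0000e-02  7.2770e+01] F [-0.9 -0.3 -0.6] M [-0.03 -0.02 -0.03] gap 26.0 J [-21.  21.  89.   0.  70.  -4.]
[-0.99644004 -8.51313699 47.16527917]
```

carry_out:
  increments:
    - [[0,0,0.001],[-0.002,0,0],0.9]
    - [[0,0,0.001],[-0.001,0,0],0.9]
    - [[0,0,0],[0,0,0],0.9]

```text
time: 9.1
tool_pos: [608.9, -175.5, 46.5]
tcp_rot: [179.9, -0.1, 72.8]
ft_force: [0.7, 0.7, -0.3]
finger_gap: 26.2
```

```bash
python3 - <<'E'
from h import *
st();s=r.sense();print(wc(s['tool_pos']))
E
```

```text
9.1 [ 608.9 -175.5   46.5] [ 1.7986e+02 -6.0000e-02  7.2770e+01] F [ 0.7  0.7 -0.3] M [-0.03  0.04 -0.03] gap 26.2 J [-21.  21.  89.   0.  69.  -4.]
[-0.0689502  -8.53211549 46.46707855]
```

carry_out:
  increments:
    - [[0,0,0.0015],[0,0,0],0.9]
    - [[0,0,0.001],[0,0,0],0.9]
    - [[0,0,0],[0,0,0],0.9]

```text
time: 9.4
tool_pos: [609.1, -175.6, 46.8]
tcp_rot: [179.8, -0.0, 72.8]
ft_force: [-1.1, -0.6, -0.4]
finger_gap: 26.0
```

```bash
python3 - <<'E'
from h import *
st();s=r.sense();print(wc(s['tool_pos']))
E
```

```text
9.4 [ 609.1 -175.6   46.8] [ 1.7983e+02 -5.0000e-02  7.2780e+01] F [-1.1 -0.6 -0.4] M [ 0.01 -0.02  0.05] gap 26.0 J [-21.  21.  89.   0.  69.  -4.]
[ 0.15745351 -8.5339728  46.77657496]
```

carry_out:
  increments:
    - [[0,0,0.003],[0,0,0],0.9]
    - [[0,0,0],[0,0,0],0.9]

```text
time: 9.6
tool_pos: [609.7, -175.8, 47.4]
tcp_rot: [179.8, -0.0, 72.8]
ft_force: [-0.6, -0.3, -1.0]
finger_gap: 25.9
```

```bash
python3 - <<'E'
from h import *
for i in range(2):
  st();s=r.sense();print(wc(s['tool_pos']))
s=snap('scene','s6');cv2.imwrite('pics/c7.png',cv2.resize(s['image'][255:385,130:300],None,fx=4.5,fy=4.5,interpolation=cv2.INTER_CUBIC));snap('wrist','w6');st()
E
```

```text
9.6 [ 609.7 -175.8   47.4] [ 1.7977e+02 -4.0000e-02  7.2790e+01] F [-0.6 -0.3 -1. ] M [-0.03 -0.06 -0.01] gap 25.9 J [-21.  21.  89.   0.  69.  -4.]
[ 0.78538917 -8.51538366 47.42013129]
9.6 [ 609.7 -175.8   47.4] [ 1.7977e+02 -4.0000e-02  7.2790e+01] F [-0.6 -0.3 -1. ] M [-0.03 -0.06 -0.01] gap 25.9 J [-21.  21.  89.   0.  69.  -4.]
[ 0.78538917 -8.51538366 47.42013129]
9.7 [ 610.  -175.9   47.4] [ 1.7973e+02 -4.0000e-02  7.2780e+01] F [-3.5  1.8  7.9] M [ 0.19  0.49 -0.06] gap 25.8 J [-21.  21.  89.   0.  69.  -4.]
```

View pics/c7.png

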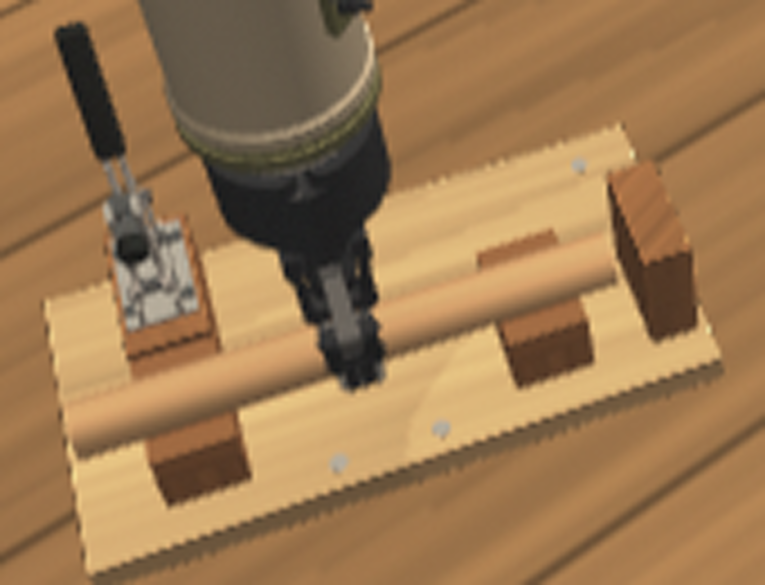

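View pics/w6.png

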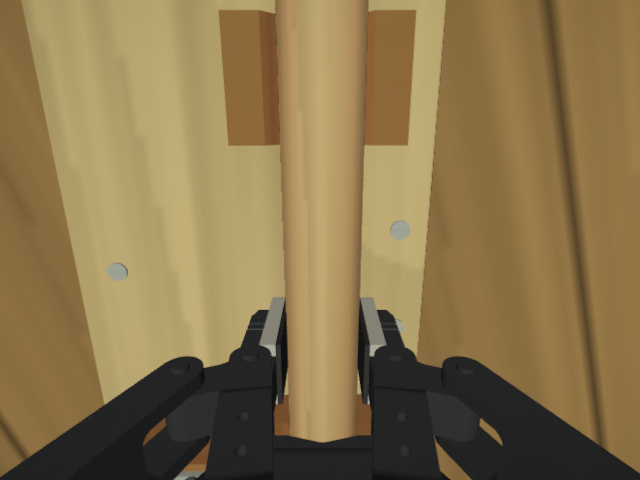

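The dowel lies symmetrically in the V (edges at 275 and 367), and the last reading shows +8 N upward contact, so it is seated. I'll release briefly to settle it, regrip lightly and slide it to the stop.

carry_out:
  increments:
    - [[0,0,0],[0,0,0],0.6]
    - [[0,0,0],[0,0,0],0.6]
    - [[0,0,0],[0,0,0],0.6]
    - [[0,0,0],[0.003,0,0],0.9]
    - [[0,0,0],[0,0,0],0.9]
    - [[0,0,0],[0,0,0],0.9]
  newtons: 20

```text
time: 10.3
tool_pos: [608.7, -175.5, 46.7]
tcp_rot: [-179.9, -0.0, 72.8]
ft_force: [0.7, 0.3, 2.2]
finger_gap: 27.2
```

```bash
python3 - <<'E'
from h import *
st();s=r.sense();print(wc(s['tool_pos']))
E
```

```text
10.3 [ 608.7 -175.5   46.7] [-1.7989e+02 -3.0000e-02  7.2790e+01] F [0.7 0.3 2.2] M [ 0.01  0.1  -0.03] gap 27.2 J [-21.  21.  89.   0.  70.  -4.]
[-0.27389822 -8.57003299 46.67922416]
```

carry_out:
  increments:
    - [[0.003,0,0],[0,0,0],0.9]
    - [[0.003,0,0],[0,0,0],0.9]
    - [[0.002,0,0],[0,0,0],0.9]
    - [[0,0,0],[0,0,0],0.9]

```text
time: 10.7
tool_pos: [610.9, -168.3, 46.7]
tcp_rot: [-179.9, 0.1, 72.8]
ft_force: [-2.5, -1.0, 2.2]
finger_gap: 27.3
```

```bash
python3 - <<'E'
from h import *
st();s=r.sense();print(wc(s['tool_pos']))
E
```

```text
10.7 [ 610.9 -168.3   46.7] [-1.7988e+02  5.0000e-02  7.2770e+01] F [-2.5 -1.   2.2] M [-0.11  0.32 -0.03] gap 27.3 J [-20.  21.  89.  -0.  70.  -3.]
[-0.27030809 -1.026226   46.6716735 ]
```

carry_out:
  increments:
    - [[0.002,0,0],[0,0,0],0.9]
    - [[0,0,0],[0,0,0],0.9]

```text
time: 10.9
tool_pos: [611.5, -166.3, 46.7]
tcp_rot: [-179.9, 0.1, 72.8]
ft_force: [-1.9, -0.8, 2.2]
finger_gap: 27.0
```

```bash
python3 - <<'E'
from h import *
st();s=r.sense();print(wc(s['tool_pos']))
E
```

```text
10.9 [ 611.5 -166.3   46.7] [-1.7988e+02  7.0000e-02  7.2770e+01] F [-1.9 -0.8  2.2] M [-0.1   0.25  0.  ] gap 27.0 J [-20.  21.  89.  -0.  70.  -3.]
[-0.28867829  1.07582628 46.6570851 ]
```

carry_out:
  increments:
    - [[0.002,0,0],[0,0,0],0.9]
    - [[0,0,0],[0,0,0],0.9]

```text
time: 11.1
tool_pos: [611.6, -166.3, 46.7]
tcp_rot: [-179.9, 0.2, 72.7]
ft_force: [-0.6, 3.4, 3.1]
finger_gap: 27.1
```

```bash
python3 - <<'E'
from h import *
st();s=r.sense();print(wc(s['tool_pos']))
E
```

```text
11.1 [ 611.6 -166.3   46.7] [-179.88    0.25   72.75] F [-0.6  3.4  3.1] M [0.47 0.12 0.01] gap 27.1 J [-20.  21.  89.  -0.  70.  -2.]
[-0.25882913  1.0352667  46.70190794]
```

carry_out:
  increments:
    - [[0.003,0,0],[0,-0.003,0],0.9]
    - [[0.002,0,0],[0,0,0],0.9]

```text
time: 11.3
tool_pos: [611.6, -166.3, 46.7]
tcp_rot: [-179.9, 0.8, 72.7]
ft_force: [-4.4, -9.2, 3.4]
finger_gap: 27.1
```

```bash
python3 - <<'E'
from h import *
st();s=r.sense();print(wc(s['tool_pos']));snap('wrist','w7');s=snap('scene','s7');cv2.imwrite('pics/c8.png',cv2.resize(s['image'][285:350,215:300],None,fx=8,fy=8,interpolation=cv2.INTER_CUBIC));st()
E
```

```text
11.3 [ 611.6 -166.3   46.7] [-179.86    0.85   72.68] F [-4.4 -9.2  3.4] M [-1.27  0.72  0.12] gap 27.1 J [-19.  22.  89.  -1.  70.  -2.]
[-0.26630515  1.03861492 46.6863635 ]
11.4 [ 611.6 -166.3   46.7] [-179.86    0.84   72.68] F [ -6.  -10.6   2.6] M [-1.69  0.85  0.08] gap 27.1 J [-19.  22.  89.  -1.  70.  -2.]
```

View pics/c8.png

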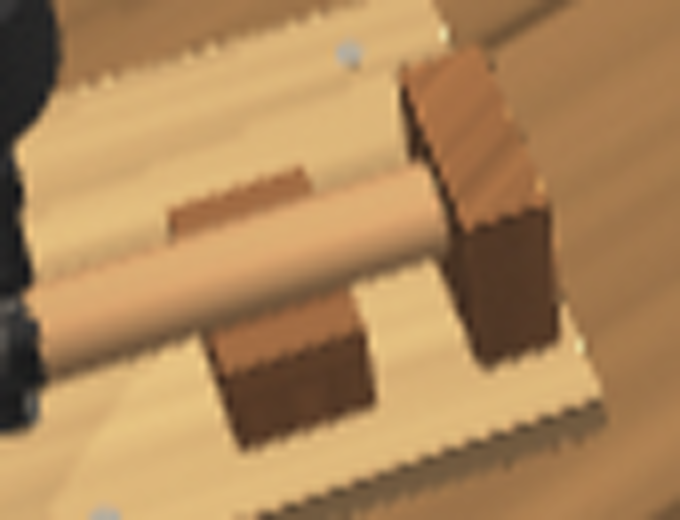

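View pics/w7.png

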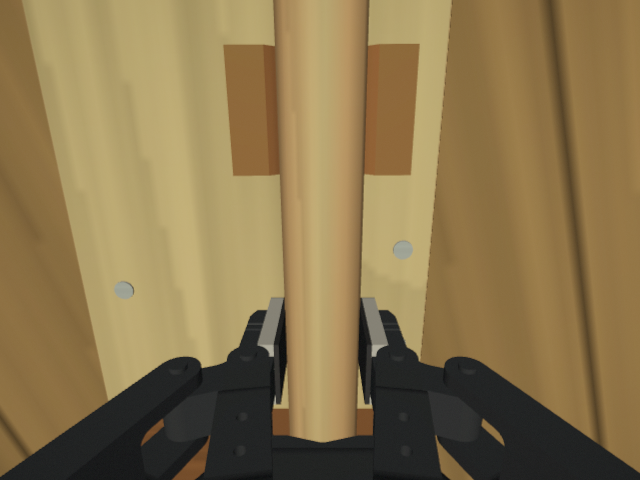

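The dowel's end meets the stop face at crop (440,220), motion has stalled, and about 11 N pushes back along the axis, so it is butted. Releasing and rising.

carry_out:
  increments:
    - [[0,0,0],[0,0,0],0.5]
    - [[0,0,0],[0,0,0],0.3]
    - [[0,0,0],[0,0,0],0.3]
    - [[0,0,-0.02],[0,0,0],0.3]
    - [[0,0,-0.04],[0,0,0],0.3]
    - [[0,0,-0.045],[0,0,0],0.3]
    - [[0,0,-0.045],[0,0,0],0.3]
    - [[0,0,-0.045],[0,0,0],0.2]
    - [[0,0,0],[0,0,0],0.2]

```text
time: 12.3
tool_pos: [611.8, -159.0, 243.9]
tcp_rot: [-179.4, 0.5, 72.8]
ft_force: [0.6, -0.2, 0.8]
finger_gap: 68.0
```

```bash
python3 - <<'E'
from h import *
st();s=r.sense();print(wc(s['tool_pos']));print(cw(-105,-90,161));plan(cw(-95,-90,260),-17.2,12,.2)
s=snap('scene','s8');cv2.imwrite('pics/c9.png',cv2.resize(s['image'][255:385,130:300],None,fx=4.5,fy=4.5,interpolation=cv2.INTER_CUBIC))
E
```

```text
12.3 [ 611.8 -159.   243.9] [-179.44    0.54   72.83] F [ 0.6 -0.2  0.8] M [ 0.04 -0.05  0.01] gap 68.0 J [-19.  13.  78.  -1.  90.  -2.]
[ -2.21454685   8.07573547 243.88576279]
[ 484.58204747 -222.32570734  161.        ]
[[[-0.0082,-0.0077,-0.0012],[-0.0,0.0013,0.1309],0.2],[[-0.0091,-0.0066,-0.0012],[-0.0,0.0013,0.1309],0.2],[[-0.0099,-0.0054,-0.0012],[-0.0,0.0013,0.1309],0.2],[[-0.0105,-0.004,-0.0012],[-0.0,0.0013,0.1309],0.2],[[-0.011,-0.0026,-0.0012],[-0.0,0.0013,0.1309],0.2],[[-0.0112,-0.0012,-0.0013],[-0.0,0.0013,0.1309],0.2],[[-0.0113,0.0003,-0.0013],[-0.0,0.0013,0.1309],0.2],[[-0.0111,0.0018,-0.0013],[-0.0,0.0013,0.1309],0.2],[[-0.0108,0.0032,-0.0013],[-0.0,0.0013,0.1309],0.2],[[-0.0103,0.0046,-0.0013],[-0.0,0.0013,0.1309],0.2],[[-0.0096,0.0059,-0.0013],[-0.0,0.0013,0.1309],0.2],[[-0.0087,0.0071,-0.0013],[-0.0,0.0013,0.1309],0.2]]
```

View pics/c9.png

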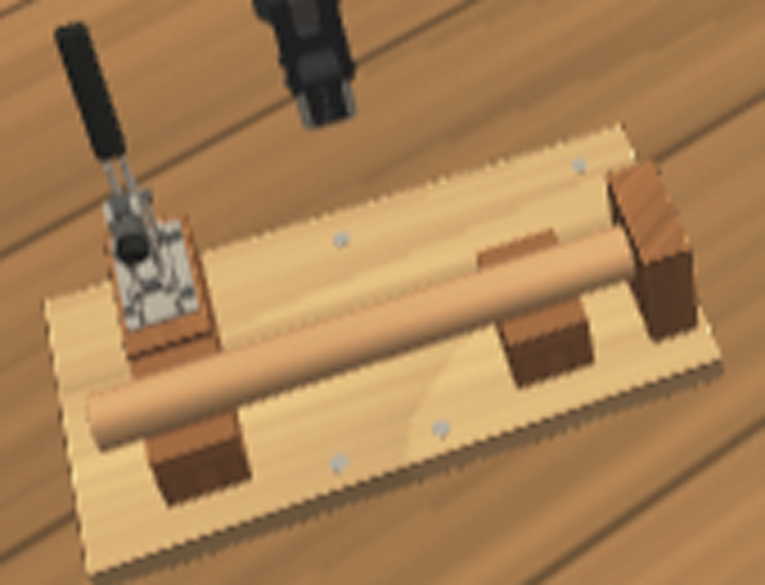

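The dowel rests in both V's against the stop and the gripper is clear. Next I turn above the handle.

carry_out:
  increments:
    - [[-0.005,-0.005,-0.012],[0,0.001,0.13],0.2]
    - [[-0.009,-0.007,-0.006],[0,0.001,0.131],0.2]
    - [[-0.01,-0.005,-0.003],[0,0.001,0.131],0.2]
    - [[-0.011,-0.004,-0.001],[0,0.001,0.131],0.2]
    - [[-0.011,-0.003,-0.001],[0,0.001,0.131],0.2]
    - [[-0.011,-0.001,-0.001],[0,0.001,0.131],0.2]
    - [[-0.011,0,-0.001],[0,0.001,0.131],0.2]
    - [[-0.011,0.002,-0.001],[0,0.001,0.131],0.2]
    - [[-0.011,0.003,-0.001],[0,0.001,0.131],0.2]
    - [[-0.01,0.005,-0.001],[0,0.001,0.131],0.2]
    - [[-0.009,0.006,-0.001],[0,0.001,0.13],0.2]
    - [[0,0,0],[0,0,0.05],0.2]

```text
time: 13.55
tool_pos: [498.3, -209.6, 253.2]
tcp_rot: [-179.6, 1.7, -15.6]
ft_force: [-0.0, -0.3, -0.2]
finger_gap: 68.2
```

```bash
python3 - <<'E'
from h import *
st();s=r.sense();print(wc(s['tool_pos']));plan(cw(-105,-90,250),-17.2,3,.2)
w=snap('wrist','w8')
sc=load('s8');t=load('top0')
for p in((-113,-90,200),(-87.4,-90,136.4),(-105,-90,180)):
  a=proj(sc,cw(*p)); print('scene crop',((a-[130,255]+.5)*4.5-.5).round(0),'wrist',proj(w,cw(*p)).round(0),'top',((proj(t,cw(*p))-[370,208]+.5)*5-.5).round())
E
```

```text
13.55 [ 498.3 -209.6  253.2] [-179.6     1.7   -15.62] F [-0.  -0.3 -0.2] M [ 0.01  0.04 -0.04] gap 68.2 J [-28.  -0.  91.   0.  91.  77.]
[-95.6242912  -73.76334516 253.15056278]
[[[-0.0032,0.0053,0.0011],[-0.0022,0.0099,0.0092],0.2],[[-0.0032,0.0054,0.0011],[-0.0022,0.0099,0.0092],0.2],[[-0.0032,0.0054,0.0011],[-0.0022,0.0099,0.0092],0.2]]
scene crop [68. 29.] wrist [351. 298.] top [666. 499.]
scene crop [111. 158.] wrist [347. 221.] top [634. 449.]
scene crop [82. 70.] wrist [349. 270.] top [656. 483.]
```

View pics/w8.png

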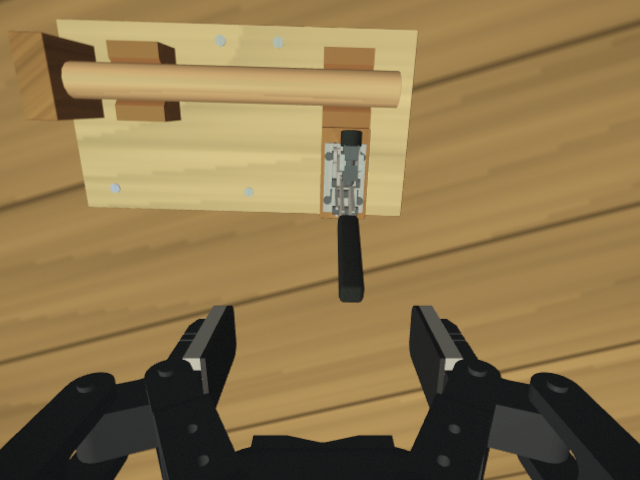

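The dowel sits against the stop at (65,78), and the handle grip runs from (347,220) to (351,298). The predicted projections match to about 2 px. Aligning above the grip.

carry_out:
  increments:
    - [[-0.003,0.005,0.001],[-0.002,0.01,0.009],0.2]
    - [[-0.003,0.005,0.001],[-0.002,0.01,0.009],0.2]
    - [[-0.003,0.005,0.001],[-0.002,0.009,0.009],0.3]
    - [[0,0,0],[0,0,0],0.4]

```text
time: 14.0
tool_pos: [484.0, -220.8, 246.4]
tcp_rot: [-179.9, 0.2, -17.0]
ft_force: [0.6, -1.1, 0.7]
finger_gap: 51.5
```

```bash
python3 - <<'E'
from h import *
st();s=r.sense();print(wc(s['tool_pos']));plan(cw(-105,-90,210),-17.2,2,.4)
E
```

```text
14.0 [ 484.  -220.8  246.4] [-1.7989e+02  1.6000e-01 -1.7020e+01] F [ 0.6 -1.1  0.7] M [-0.05 -0.03  0.02] gap 51.5 J [-30.  -3.  95.   0.  89.  77.]
[-105.9939711   -88.74152969  246.39893774]
[[[0.0005,0.0007,0.0182],[-0.0009,0.0014,0.0015],0.4],[[0.0005,0.0006,0.0182],[-0.0009,0.0014,0.0015],0.4]]
```

carry_out:
  increments:
    - [[0,0.001,0.02],[-0.001,0.001,0.002],0.4]
    - [[0,0,0.025],[0,0.001,0],0.4]
    - [[0,0,0.022],[0,0,0],0.4]
    - [[0,0,0.01],[0,0,0],0.4]
    - [[0,0,0],[0,0,0],0.4]

```text
time: 14.5
tool_pos: [484.3, -222.5, 168.8]
tcp_rot: [-180.0, -0.2, -17.0]
ft_force: [-1.2, 0.8, 0.2]
finger_gap: 51.3
```

```bash
python3 - <<'E'
from h import *
st();s=r.sense();print(wc(s['tool_pos']));plan(cw(-105,-90,161),-17.2,2,.4);snap('wrist','w9');snap('scene','s9')
E
```

```text
14.5 [ 484.3 -222.5  168.8] [-179.99   -0.23  -17.05] F [-1.2  0.8  0.2] M [-0.02 -0.02 -0.01] gap 51.3 J [-30.  -1. 101.   0.  80.  77.]
[-105.18701081  -90.23739345  168.82056582]
[[[0.0001,-0.0001,0.0039],[-0.0001,-0.002,0.0013],0.4],[[0.0001,-0.0001,0.0039],[-0.0001,-0.002,0.0013],0.4]]
```

View pics/w9.png

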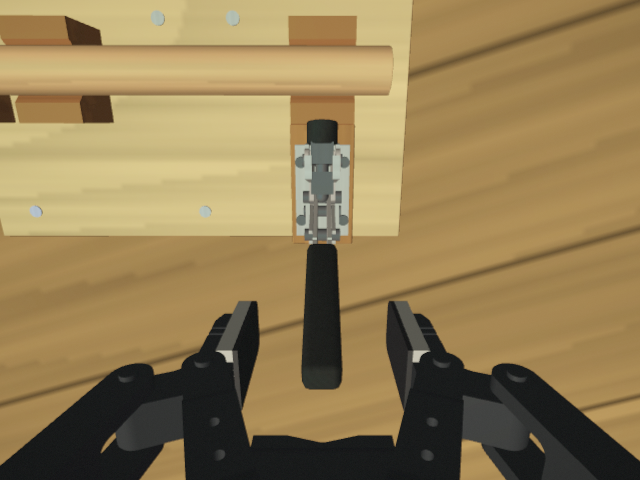

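View pics/s9.png

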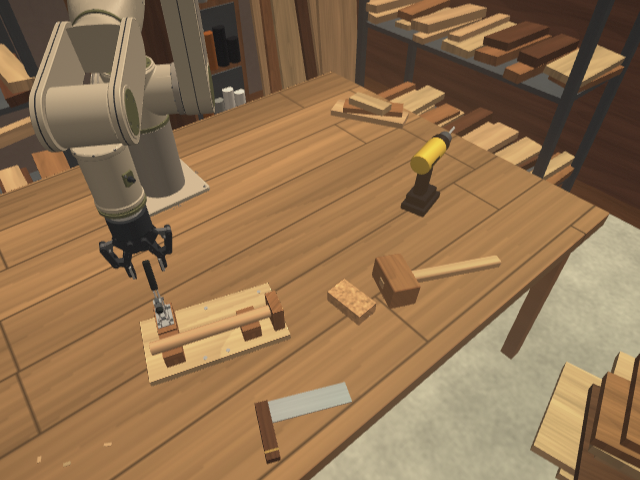

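The handle (304-341) is centred between the pads (258/388). Going down 7 mm and closing on it.

carry_out:
  increments:
    - [[0,0,0.004],[0,-0.002,0.001],0.4]
    - [[0,0,0.004],[0,-0.002,0.001],0.6]
    - [[0,0,0],[0,0,0],1]
    - [[0,0,0],[0,0,0],1]
    - [[0,0,0],[0,0,0],1]
    - [[0,0,0],[0,0,0],1]
  newtons: 30

```text
time: 15.2
tool_pos: [487.6, -223.3, 166.1]
tcp_rot: [180.0, -0.4, -17.1]
ft_force: [0.3, 0.5, -1.1]
finger_gap: 13.6
```

```bash
python3 - <<'E'
from h import *
st();s=r.sense();print(wc(s['tool_pos']))
E
```

```text
15.2 [ 487.6 -223.3  166.1] [179.98  -0.44 -17.13] F [ 0.3  0.5 -1.1] M [-0.02 -0.03  0.02] gap 13.6 J [-30.  -1. 100.   0.  80.  77.]
[-101.84423357  -90.07752652  166.0770974 ]
```

Gripped (13.6 mm gap). Swinging the handle along its path in small steps.

carry_out:
  increments:
    - [[-0.006,0,0.002],[0,0,0],1]
    - [[-0.006,0,0.002],[0,0,0],1]
    - [[-0.005,0,0.003],[0,0,0],1]
    - [[0,0,0],[0,0,0],1]

```text
time: 15.6
tool_pos: [474.3, -219.2, 162.4]
tcp_rot: [179.9, -1.1, -17.1]
ft_force: [5.2, 0.4, -7.4]
finger_gap: 13.4
```

```bash
python3 - <<'E'
from h import *
st();s=r.sense();print(wc(s['tool_pos']))
E
```

```text
15.6 [ 474.3 -219.2  162.4] [179.94  -1.11 -17.11] F [ 5.2  0.4 -7.4] M [ 0.05 -0.83  0.02] gap 13.4 J [-31.  -3. 103.   0.  79.  76.]
[-115.74629509  -90.05196098  162.41498598]
```

carry_out:
  increments:
    - [[-0.004,0,0.004],[0,0,0],1]
    - [[-0.004,0,0.005],[0,0,0],1]
    - [[-0.003,0,0.006],[0,0,0],1]
    - [[-0.002,0,0.006],[0,0,0],1]

```text
time: 16.0
tool_pos: [465.1, -216.6, 151.7]
tcp_rot: [179.9, -1.8, -17.1]
ft_force: [-6.3, 6.6, 17.3]
finger_gap: 13.6
```

```bash
python3 - <<'E'
from h import *
st();s=r.sense();print(wc(s['tool_pos']));snap('scene','s10');im=load('s10')['image'];cv2.imwrite('pics/c10.png',cv2.resize(im[215:385,90:300],None,fx=3.5,fy=3.5,interpolation=cv2.INTER_CUBIC))
E
```

```text
16.0 [ 465.1 -216.6  151.7] [179.85  -1.81 -17.07] F [-6.3  6.6 17.3] M [1.06 0.58 0.16] gap 13.6 J [-31.  -5. 106.   0.  77.  76.]
[-125.31258957  -90.26534806  151.72363708]
```

View pics/c10.png

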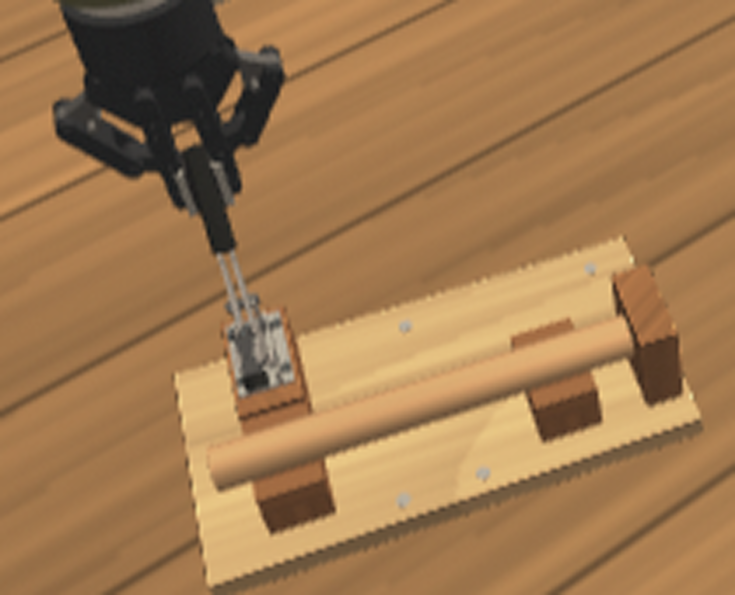

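The foot is swinging over toward the dowel (crop 255,378). Continuing mostly downward.

carry_out:
  increments:
    - [[-0.002,0,0.006],[0,0.005,0],1]
    - [[-0.002,0,0.006],[0,0.005,0],1]
    - [[-0.001,0,0.007],[0,0.005,0],1]
    - [[-0.001,0,0.007],[0,0.005,0],1]

```text
time: 16.45
tool_pos: [460.1, -214.9, 128.4]
tcp_rot: [179.8, -3.2, -17.0]
ft_force: [-0.4, 2.7, 4.0]
finger_gap: 13.7
```

```bash
python3 - <<'E'
from h import *
st();s=r.sense();print(wc(s['tool_pos']))
E
```

```text
16.45 [ 460.1 -214.9  128.4] [179.82  -3.2  -17.03] F [-0.4  2.7  4. ] M [ 0.34 -0.31  0.1 ] gap 13.7 J [-31.  -6. 110.   1.  73.  76.]
[-130.58061157  -90.19688802  128.39945536]
```

carry_out:
  increments:
    - [[-0.001,0,0.007],[0,-0.005,0],1]
    - [[-0.001,0,0.007],[0,-0.005,0],1]
    - [[-0.002,0,0.007],[0,-0.005,0],1]
    - [[-0.002,0,0.006],[0,-0.005,0],1]

```text
time: 16.85
tool_pos: [453.9, -213.1, 98.7]
tcp_rot: [179.8, -1.9, -17.0]
ft_force: [4.0, 0.8, 2.1]
finger_gap: 13.8
```

```bash
python3 - <<'E'
from h import *
st();s=r.sense();print(wc(s['tool_pos']));snap('scene','s11');im=load('s11')['image'];cv2.imwrite('pics/c11.png',cv2.resize(im[215:385,90:300],None,fx=3.5,fy=3.5,interpolation=cv2.INTER_CUBIC))
E
```

```text
16.85 [ 453.9 -213.1   98.7] [179.83  -1.86 -17.04] F [4.  0.8 2.1] M [ 0.14 -0.81  0.03] gap 13.8 J [-31.  -4. 111.   0.  71.  76.]
[-137.04680206  -90.26533392   98.68823671]
```

View pics/c11.png

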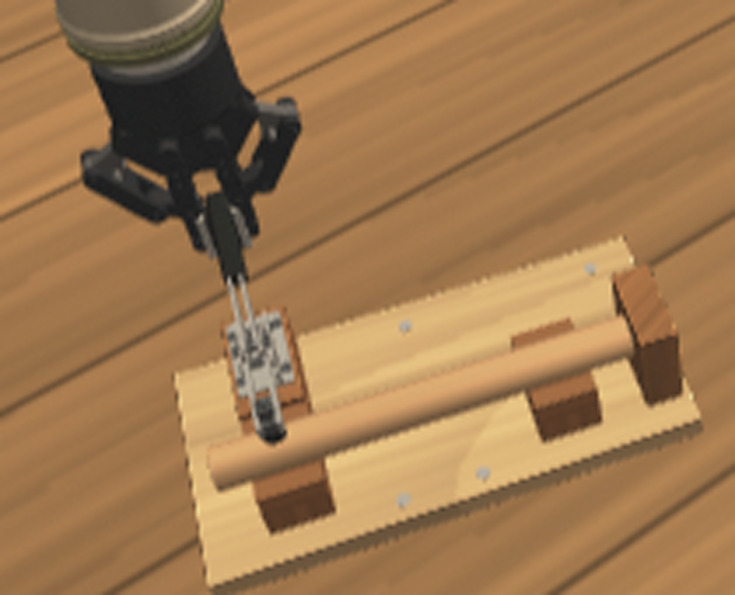

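The foot is on the dowel (crop 272,430), with a few millimetres left before the stop. Pressing on.

carry_out:
  increments:
    - [[-0.001,0,0.005],[0,-0.004,0],1]
    - [[-0.001,0,0.005],[0,-0.004,0],1]
    - [[-0.001,0,0.005],[0,0,0],1]
    - [[0,0,0.004],[0,0,0],1]

```text
time: 17.3
tool_pos: [451.2, -212.4, 78.6]
tcp_rot: [179.8, -1.3, -17.0]
ft_force: [-6.5, 4.9, 14.9]
finger_gap: 13.4
```

```bash
python3 - <<'E'
from h import *
st();s=r.sense();print(wc(s['tool_pos']))
E
```

```text
17.3 [ 451.2 -212.4   78.6] [179.82  -1.26 -17.03] F [-6.5  4.9 14.9] M [0.77 0.78 0.07] gap 13.4 J [-31.  -2. 112.   0.  69.  76.]
[-139.82746766  -90.40864098   78.60901108]
```

```bash
python3 - <<'E'
from h import *
snap('scene','s12');im=load('s12')['image'];cv2.imwrite('pics/c12.png',cv2.resize(im[235:355,90:230],None,fx=5,fy=5,interpolation=cv2.INTER_CUBIC));snap('wrist','w12');st()
E
```

```text
17.4 [ 451.2 -212.4   78.5] [179.83  -1.26 -17.03] F [-4.3  5.6 15.1] M [0.7  0.54 0.05] gap 13.7 J [-31.  -2. 112.   0.  69.  76.]
```

View pics/c12.png

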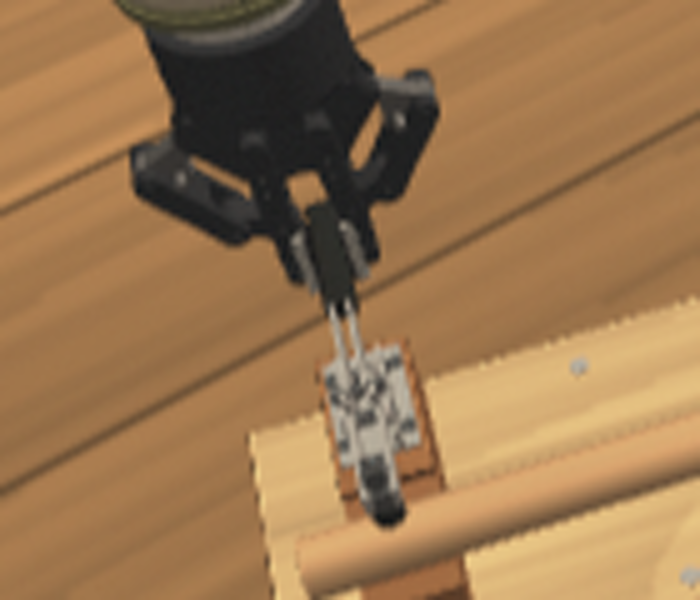

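View pics/w12.png

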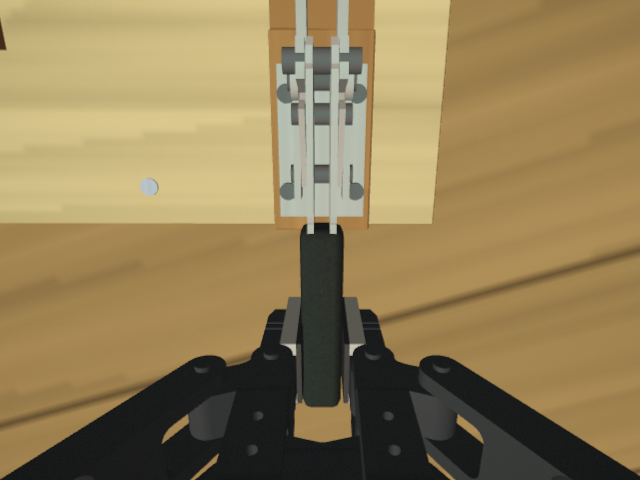

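```bash
python3 - <<'E'
from h import *
s=load('s12');w=load('w12')
for p in((-160.9,-90,113.3),(-92.3,-90,106)):
  a=proj(s,cw(*p)); print('scene crop',((a-[90,235]+.5)*5-.5).round(0),'wrist',proj(w,cw(*p)).round(0))
E
```

```text
scene crop [313. 192.] wrist [320. 424.]
scene crop [339. 313.] wrist [320. 221.]
```

Upward force is steady at about 15 N with the handle no longer moving, so it looks like the stop. The pads seem to have slid a little down the grip. I'll release, rise and check the locked pose.

carry_out:
  increments:
    - [[0,0,0],[0,0,0],0.6]
    - [[0,0,0],[0,0,0],0.4]
    - [[0,0,0],[0,0,0],0.3]
    - [[0,0,0],[0,0,0],0.3]
    - [[0,0,-0.02],[0,0,0],0.3]
    - [[0,0,-0.04],[0,0,0],0.3]
    - [[0,0,-0.045],[0,0,0],0.3]
    - [[0,0,-0.045],[0,0,0],0.3]
    - [[-0.01,0,-0.02],[0,0,0],0.3]
    - [[0,0,0],[0,0,0],0.3]

```text
time: 18.4
tool_pos: [433.8, -206.9, 247.8]
tcp_rot: [179.9, -0.4, -17.1]
ft_force: [-0.4, 0.3, -0.2]
finger_gap: 59.4
```

```bash
python3 - <<'E'
from h import *
st()
s=snap('scene','s13');w=snap('wrist','w13');cv2.imwrite('pics/c13.png',cv2.resize(s['image'][235:385,100:300],None,fx=4,fy=4,interpolation=cv2.INTER_CUBIC))
for p in((-160.9,-90,113.3),(-92.3,-90,106)):
  a=proj(s,cw(*p)); print('scene crop',((a-[100,235]+.5)*4-.5).round(0),'wrist',proj(w,cw(*p)).round(0))
E
```

```text
18.4 [ 433.8 -206.9  247.8] [179.86  -0.43 -17.08] F [-0.4  0.3 -0.2] M [-0.02 -0.01  0.03] gap 59.4 J [-32. -12. 103.  -0.  89.  75.]
scene crop [210. 154.] wrist [321. 235.]
scene crop [231. 250.] wrist [321. 138.]
```

View pics/c13.png

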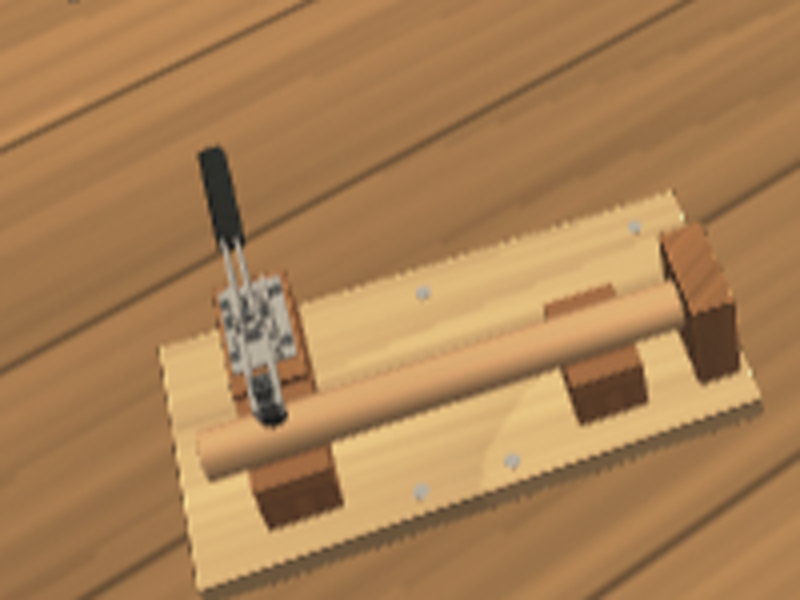

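View pics/w13.png

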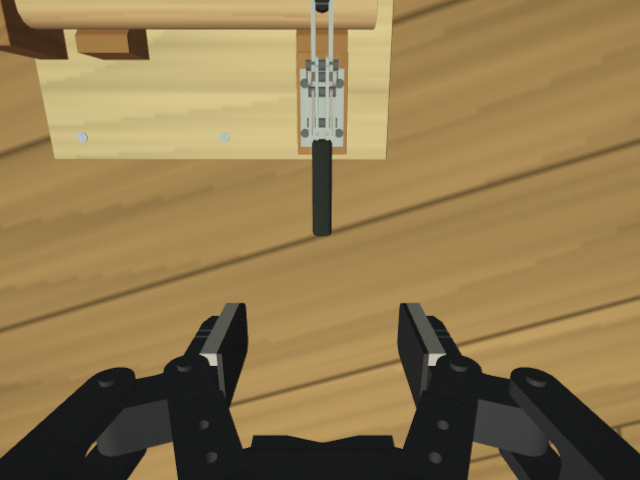

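The foot is on the dowel (265,405), the dowel is still against the stop, and the handle is near level, within about 1 px of the locked prediction. I'll press once more with shut fingers to be sure it is fully on its stop.

```bash
python3 - <<'E'
from h import *
s=load('s13')
def corners(px,pz,th):
    th=np.radians(th);a=np.array([-np.cos(th),np.sin(th)]);n=np.array([np.sin(th),np.cos(th)]);out=[]
    for e in(22,-47):
        for t in(-6.5,6.5):
            for y in(-97,-83):
                q=np.array([px,pz])+a*e+n*t;out.append(proj(s,cw(q[0],y,q[1])))
    return np.array(out)
im=s['image'][265:300,140:165].max(2);m=im<75;v,u=np.nonzero(m);print('seen',u.min()+140,u.max()+140,v.min()+265,v.max()+265,'cent',u.mean()+140,v.mean()+265,m.sum())
for P in((-139,111,6),(-137.5,118,11)):
    c=corners(*P);h=cv2.convexHull(c.astype(np.float32));M=cv2.moments(h);print(P,c.min(0).round(1),c.max(0).round(1),M['m10']/M['m00'],M['m01']/M['m00'],M['m00'])
st();plan(cw(-139,-90,170),-17.2,5,1)
E
```

```text
seen 150 160 272 297 cent 154.77777777777777 283.7647058823529 153
(-139, 111, 6) [148.3 270.4] [161.4 299.7] 154.81823541151775 285.13269664266653 204.5554096281994
(-137.5, 118, 11) [147.5 268.5] [161.1 299. ] 154.22791470844356 283.78482009673695 214.215487644542
18.5 [ 433.3 -206.4  244.5] [179.92  -0.22 -17.08] F [ 0.2  0.  -0.2] M [0.   0.03 0.01] gap 59.8 J [-32. -12. 103.  -0.  89.  76.]
[[[0.0039,-0.0,0.0149],[0.0003,-0.0008,0.0004],1],[[0.0039,0.0,0.0149],[0.0003,-0.0008,0.0004],1],[[0.0039,0.0,0.0149],[0.0003,-0.0008,0.0004],1],[[0.0039,0.0,0.0149],[0.0003,-0.0008,0.0004],1],[[0.0039,0.0,0.0149],[0.0003,-0.0008,0.0004],1]]
```

carry_out:
  increments:
    - [[0.002,0,0.015],[0,-0.001,0],1]
    - [[0.003,0,0.03],[0,-0.001,0],1]
    - [[0.002,0,0.03],[0,-0.001,0],1]
    - [[0.002,0,0.025],[0,-0.001,0],1]
    - [[0,0,0.01],[0,0,0],1]
    - [[0,0,0],[0,0,0],1]
    - [[0,0,0],[0,0,0],1]

```text
time: 19.2
tool_pos: [436.7, -205.7, 114.9]
tcp_rot: [-179.8, 1.0, -17.1]
ft_force: [-0.0, -0.2, 5.1]
finger_gap: 0.0
```

```bash
python3 - <<'E'
from h import *
st();print(wc(r.sense()['tool_pos']))
E
```

```text
19.2 [ 436.7 -205.7  114.9] [-179.84    1.    -17.09] F [-0.  -0.2  5.1] M [-0.13 -0.02  0.03] gap 0.0 J [-31.  -5. 110.  -0.  76.  76.]
[-155.67700293  -88.26784898  114.9046038 ]
```

carry_out:
  increments:
    - [[0,0,0.004],[0,-0.01,0],1]
    - [[0,0,0.004],[0,0,0],1]

```text
time: 19.4
tool_pos: [436.9, -206.1, 109.6]
tcp_rot: [-179.9, 1.6, -17.1]
ft_force: [-5.7, 2.3, 9.6]
finger_gap: -0.1
```

```bash
python3 - <<'E'
from h import *
st();print(wc(r.sense()['tool_pos']))
E
```

```text
19.4 [ 436.9 -206.1  109.6] [-179.88    1.56  -17.09] F [-5.7  2.3  9.6] M [ 0.43  0.96 -0.  ] gap -0.1 J [-31.  -4. 110.  -0.  75.  76.]
[-155.38898607  -88.59264406  109.57846494]
```

carry_out:
  increments:
    - [[0,0,0.004],[0,0.01,0],1]
    - [[0,0,0.004],[0,0.01,0],1]

```text
time: 19.6
tool_pos: [437.1, -206.4, 105.2]
tcp_rot: [-179.9, 0.4, -17.1]
ft_force: [-7.4, 4.1, 12.4]
finger_gap: -0.0
```

```bash
python3 - <<'E'
from h import *
st();print(wc(r.sense()['tool_pos']))
s=snap('scene','s14');w=snap('wrist','w14');cv2.imwrite('pics/c14.png',cv2.resize(s['image'][235:355,100:260],None,fx=5,fy=5,interpolation=cv2.INTER_CUBIC));st()
E
```

```text
19.6 [ 437.1 -206.4  105.2] [-179.92    0.38  -17.08] F [-7.4  4.1 12.4] M [ 0.66  1.33 -0.  ] gap -0.0 J [-31.  -5. 111.  -0.  74.  76.]
[-155.06906836  -88.84482639  105.15455377]
19.7 [ 437.1 -206.4  105.1] [-179.92    0.36  -17.08] F [-6.4  3.2 11.5] M [ 0.62  1.16 -0.01] gap -0.2 J [-31.  -5. 111.  -0.  74.  76.]
```

View pics/c14.png

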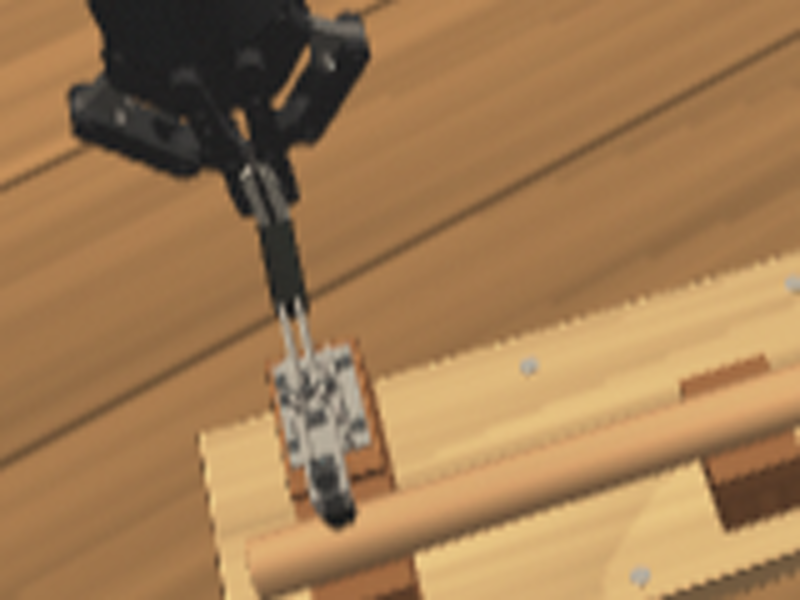

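View pics/w14.png

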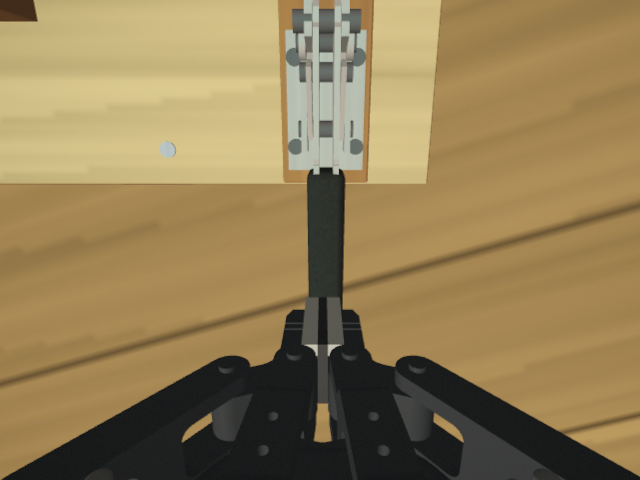

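carry_out:
  increments:
    - [[0,0,-0.02],[0,0,0],1]
    - [[0,0,-0.04],[0,0,0],1]
    - [[0,0,-0.045],[0,0,0],1]
    - [[0,0,-0.045],[0,0,0],0.3]
    - [[-0.01,0,0],[0,0,0],0.3]
    - [[0,0,0],[0,0,0],0.3]

```text
time: 20.3
tool_pos: [429.1, -204.3, 268.2]
tcp_rot: [180.0, -0.1, -17.1]
ft_force: [0.3, -0.1, -0.8]
finger_gap: 43.7
```

```bash
python3 - <<'E'
from h import *
st()
s=snap('scene','s15');w=snap('wrist','w15');p=load('s13')
a,b=[x['image'][235:385,100:300] for x in(p,s)]
cv2.imwrite('pics/c15.png',cv2.resize(b,None,fx=4,fy=4,interpolation=cv2.INTER_CUBIC))
d=cv2.absdiff(a,b).max(2);print('diff',(d>25).sum(),np.argwhere(d>25)[:20].tolist())
for q in((-160.9,-90,113.3),(-92.3,-90,106)): print('wrist',proj(w,cw(*q)).round(0))
for L in(p,s):
  im=L['image'][262:302,140:168].max(2)
  for T in(60,75,90,100):
    m=(im<T);v,u=np.nonzero(m);print(T,u.mean()+140,v.mean()+262,m.sum(),v.min()+262,v.max()+262)
E
```

```text
20.3 [ 429.1 -204.3  268.2] [ 1.7997e+02 -1.0000e-01 -1.7090e+01] F [ 0.3 -0.1 -0.8] M [-0.01  0.   -0.05] gap 43.7 J [-32. -13. 101.  -0.  92.  75.]
diff 2 [[0, 17], [0, 19]]
wrist [322. 221.]
wrist [323. 130.]
60 154.64788732394365 283.4788732394366 142 272 296
75 154.77777777777777 283.7647058823529 153 272 297
90 154.84567901234567 284.0679012345679 162 272 297
100 154.85714285714286 284.06857142857143 175 272 297
60 154.6241134751773 283.3900709219858 141 272 296
75 154.75974025974025 283.7857142857143 154 272 297
90 154.83333333333334 284.01234567901236 162 272 297
100 154.85714285714286 284.06857142857143 175 272 297
```

View pics/c15.png

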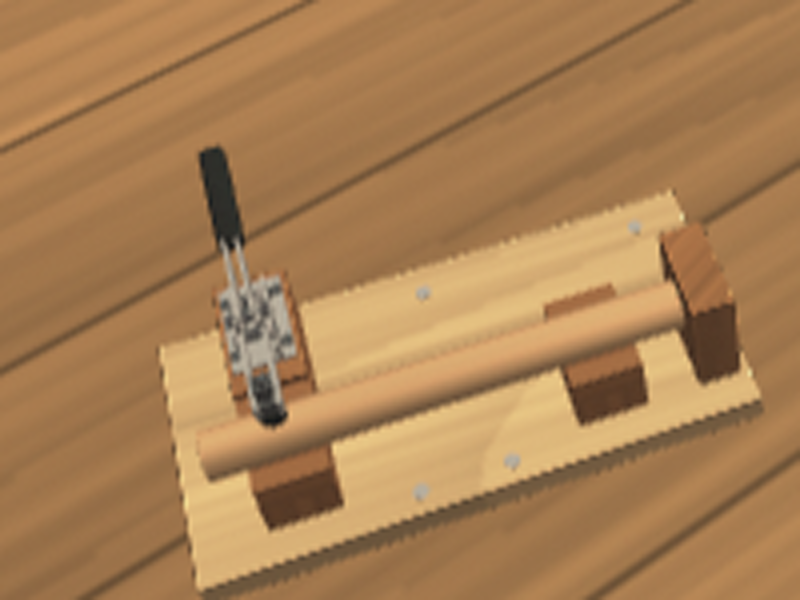

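View pics/w15.png

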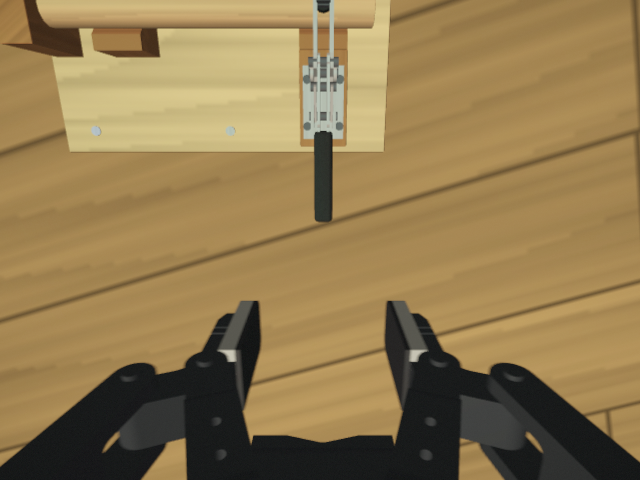

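```bash
python3 - <<'E'
from h import *
def cor(s,px,pz,th):
    th=np.radians(th);a=np.array([-np.cos(th),np.sin(th)]);n=np.array([np.sin(th),np.cos(th)])
    c=np.array([proj(s,cw(*(lambda q:(q[0],y,q[1]))(np.array([px,pz])+a*e+n*t))) for e in(22,-47) for t in(-6.5,6.5) for y in(-97,-83)])
    h=cv2.convexHull(c.astype(np.float32));M=cv2.moments(h);return c.min(0).round(1),c.max(0).round(1),np.round([M['m10']/M['m00'],M['m01']/M['m00'],M['m00']],1)
Q={'w15':[(-139,111,6),(-137.5,118,11)],'w13':[(-139,111,6),(-137.5,118,11)],'s15':[(-139,111,6),(-137.5,118,11)],'s8':[(-105,180,68)],'w9':[(-105,180,68)],'w8':[(-105,180,68)]}
W={'w15':(120,230,305,340),'w13':(125,245,305,340),'s15':(262,302,140,168),'s8':(255,292,138,160),'w8':(205,305,330,370),'w9':(240,395,290,350)}
for k in Q:
    s=load(k);a,b,c,d=W[k];m=(s['image'][a:b,c:d].max(2)<70).astype(np.uint8)
    n,l,stt,ce=cv2.connectedComponentsWithStats(m);i=1+stt[1:,4].argmax();x=stt[i]
    print(k,'seen',[x[0]+c,x[1]+a],[x[0]+c+x[2]-1,x[1]+a+x[3]-1],(ce[i]+[c,a]).round(1),x[4])
    for q in Q[k]: print('   ',q,*cor(s,*q))
E
```

```text
w15 seen [np.int32(315), np.int32(131)] [np.int32(331), np.int32(221)] [323.  176.1] 1515
    (-139, 111, 6) [313.1 129.3] [332.1 222.2] [ 322.5  175.4 1725.5]
    (-137.5, 118, 11) [313.  127.4] [332.3 222.1] [ 322.5  174.5 1797.7]
w13 seen [np.int32(313), np.int32(139)] [np.int32(331), np.int32(235)] [321.6 187.1] 1728
    (-139, 111, 6) [311.1 137.4] [331.5 236.5] [ 321.2  186.6 1974.3]
    (-137.5, 118, 11) [311.  135.4] [331.6 236.8] [ 321.2  185.9 2067.6]
s15 seen [np.int32(150), np.int32(272)] [np.int32(160), np.int32(296)] [154.8 283.7] 152
    (-139, 111, 6) [148.3 270.4] [161.4 299.7] [154.8 285.1 204.6]
    (-137.5, 118, 11) [147.5 268.5] [161.1 299. ] [154.2 283.8 214.2]
s8 seen [np.int32(142), np.int32(260)] [np.int32(157), np.int32(290)] [149.6 274.9] 207
    (-105, 180, 68) [141.2 258.7] [157.8 292. ] [149.4 275.3 252.2]
w9 seen [np.int32(302), np.int32(244)] [np.int32(341), np.int32(388)] [321.4 320. ] 5044
    (-105, 180, 68) [298.8 241.3] [341.7 396. ] [ 320.6  323.2 5758.3]
w8 seen [np.int32(338), np.int32(215)] [np.int32(363), np.int32(301)] [349.4 259.8] 1948
    (-105, 180, 68) [336.3 213. ] [364.6 306.3] [ 349.3  261.3 2297.8]
```

Both wrist views fit the locked pose better than a pose 7 mm short of it, and a second push of about 12 N left the handle exactly where it was. Last check: the dowel end against the stop.

```bash
python3 - <<'E'
from h import *
t=snap('top','t16');s=load('s15')
a=cv2.resize(t['image'][208:328,370:530],None,fx=5,fy=5,interpolation=cv2.INTER_CUBIC);cv2.imwrite('pics/c16.png',a)
cv2.imwrite('pics/c17.png',cv2.resize(s['image'][280:350,225:300],None,fx=8,fy=8,interpolation=cv2.INTER_CUBIC))
E
```

```text
(no output)
```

View pics/c16.png

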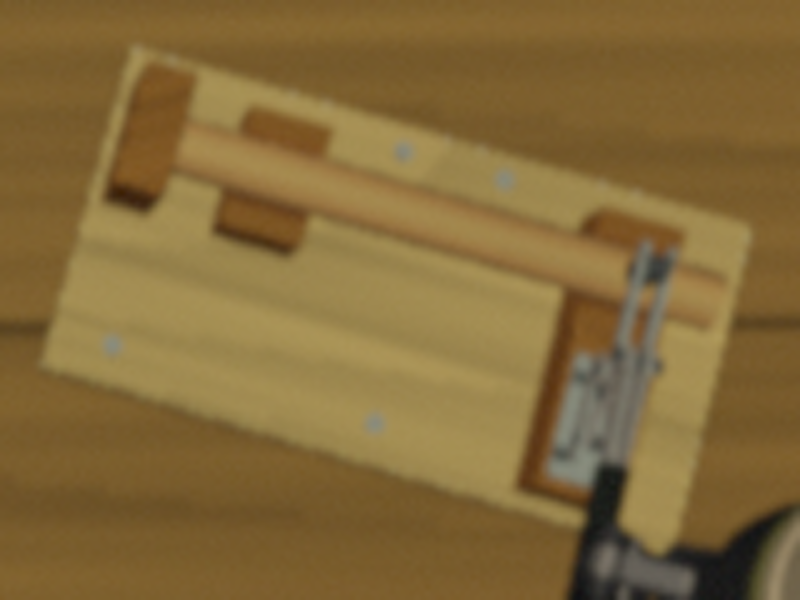

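View pics/c17.png

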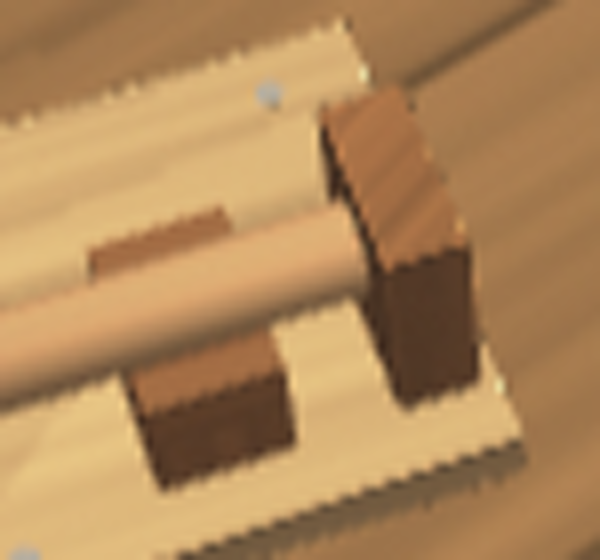

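The dowel end touches the stop in both views (top crop 183,145; scene crop 360,250). The foot is on its top at (650,265), the arm is level, and the gripper is clear above. Handing in.

```bash
python3 - <<'E'
from h import *
st();print(r.hand_in())
E
```

```text
20.45 [ 429.2 -204.3  266.3] [-1.7999e+02  1.0000e-02 -1.7090e+01] F [-0.4 -0.2  0.4] M [ 0.04 -0.06  0.04] gap 59.7 J [-32. -13. 101.   0.  92.  75.]
the job is handed in; nothing more can be done
None
```

The dowel is lying in both V-blocks with its end against the stop, and the clamp is down with its rubber foot on the dowel. I handed the job in at 20.5 s with the gripper clear, about 145 mm above the handle.

- **Dowel:** I lowered it into the blocks 8.5 mm short of the stop and slid it until it stalled at about 11 N. After clamping, the top and scene views show no gap at the stop.
- **Clamp:** I swung the handle down along its path to a steady push-back of about 15 N, let go, then pressed once more at about 12 N. Before and after that press, the handle and dowel look identical in the scene view.
- **Check that disagreed:** While pressing, the measured tool height went about 13 mm below where the locked handle should have stopped it. I put this down to finger compliance but did not confirm it. The handle's centroid in the scene view also sat about 1 px nearer a not-quite-closed pose. Its tip in that view, both wrist views and the unchanged handle after the second press fit locked, so I took it as locked.
- **Bystanders:** None of my moves went near the drill, mallet, try square or sanding block. I did not measure their positions again at the end.

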